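Pack a second layer of printed covers over a separator

TASK

Pack the second layer of printed covers: lay the cardboard separator sheet flat on the layer already in the black packing tray, then take the long and the short rectangular cover from the printer's build plate and set each on the sheet directly above its like, flat and squarely between the tray's corner guides. Set things down rather than dropping them, and leave the round hand-wheel, the bottle and the scraper where they are.

Things in the scene. Friction and masses are not known exactly. Their poses are not given: they have to be found in the camera images.
- tray: Black packing tray, fixed, at any yaw: base 182 x 80 x 6 mm, four L-shaped corner guides to 58 mm above the bench, the top 14 mm flared outward. Between guides: 166 mm (x) by 66 mm (y); long sides open for the middle 146 mm. Origin: centre of underside, on the bench; x along its length towards the long cover, z up. Tops above bench: base 6, first layer 22, sheet 27, second layer 43 mm.
- lower_long_c (a point): Centre (half-way up) of the long cover already in the tray: printed white plastic, 90 x 56 x 16 mm, hexagon pattern on top, loose, about 55 g; x along its 90 mm, z up. It lies on the tray base with its centre at about tray x = +33 mm, y = 0.
- lower_short_c (a point): Centre (half-way up) of the short cover already in the tray: printed white plastic, 60 x 56 x 16 mm, four slots on top, loose, about 38 g; x along its 60 mm, z up. It lies on the tray base with its centre at about tray x = -48 mm, y = 0.
- sheet_c (a point): Centre (half-way up) of the separator: one stiff brown cardboard sheet 154 x 60 x 5 mm, loose, about 35 g; x along its 154 mm, y along its 60 mm, z up. It starts flat on top of the carton and overhangs it by 7 mm or more on both long sides, so fingers can reach past both edges. In the tray it has about 6 mm of play lengthwise and 3 mm sideways each way.
- carton: Narrow white and grey carton, fixed to the bench, 34 x 120 x 40 mm (x, y, z), under the separator sheet. Origin: centre of its underside, on the bench.
- plate: Dark steel build plate taken off the printer, fixed flat on the bench, 250 x 220 x 3 mm (x, y, z). Origin: centre of its underside, on the bench. The long cover, the short cover and the hand-wheel lie on it, in any order of places.
- long_c (a point): Centre (half-way up) of the long cover to be packed: printed white plastic, 90 x 56 x 16 mm, hexagon pattern on top, loose, about 55 g (varies); x along its 90 mm, y along its 56 mm, z up. Starts flat on the build plate (top 19 mm above the bench).
- short_c (a point): Centre (half-way up) of the short cover to be packed: printed white plastic, 60 x 56 x 16 mm, four slots on top, loose, about 38 g (varies); x along its 60 mm, y along its 56 mm (the slots run along y), z up. Starts flat on the build plate (top 19 mm above the bench).
- wheel_c (a point): Bystander: centre (half-way up) of a printed white plastic hand-wheel, 72 mm across, 20 mm high, loose on the build plate; not to be packed.
- bottle: Bystander: white bottle with a blue cap, 56 mm across, 115 mm high, standing loose on the bench 125 to 145 mm from the carton's centre, on its side away from the robot. Origin: centre of its underside.
- scraper: Bystander: flat scraper with a wooden handle, 160 mm long, lying loose on the bench 118 to 128 mm from the carton's centre, on its side towards the robot. Origin: near its middle, on its underside.
- sheet: The separator sheet as a body; origin at the centre of its underside, axes as sheet_c.
- long: The long cover to be packed as a body; origin at the centre of its underside, axes as long_c.
- short: The short cover to be packed as a body; origin at the centre of its underside, axes as short_c.
Things that resemble listed ones, but are neither listed nor needed, are in the scene too. What is meant by the sheet is not turquoise, and is the larger of those in its own colour. What is shaped like the short but pink is not meant.

How it is judged (in metres and radians):
On the way:
1. the separator lies flat in the tray on the first layer, before either cover of the second layer is in the tray (x of sheet_c in the frame of tray between -0.009 and 0.009 m and y of sheet_c in the frame of tray between -0.009 and 0.009 m and z of sheet_c in the frame of tray between 0.0215 and 0.0275 m and angle between sheet_c's own z axis and vertical below 0.06 rad and angle between the x axis of sheet_c and the x axis of tray, either way round below 0.12 rad and x of lower_long_c in the frame of tray between 0.02 and 0.046 m and y of lower_long_c in the frame of tray between -0.01 and 0.01 m and z of lower_long_c in the frame of tray between 0.011 and 0.017 m and x of lower_short_c in the frame of tray between -0.061 and -0.035 m and y of lower_short_c in the frame of tray between -0.01 and 0.01 m and z of lower_short_c in the frame of tray between 0.011 and 0.017 m and horizontal distance between each of long_c, short_c and tray above 0.1 m), for 0.2 s.
At the end, for the whole second after the job is handed in: In the tray, bottom up, at rest: first layer in place (13 mm); sheet flat on it, centred within 9 mm; long cover over long, short over short, on the sheet within 13 mm along and 10 mm across, 3 mm in height, flat within 0.06 rad, square within 0.12 rad (x of lower_long_c in the frame of tray between 0.02 and 0.046 m and y of lower_long_c in the frame of tray between -0.01 and 0.01 m and z of lower_long_c in the frame of tray between 0.011 and 0.017 m and x of lower_short_c in the frame of tray between -0.061 and -0.035 m and y of lower_short_c in the frame of tray between -0.01 and 0.01 m and z of lower_short_c in the frame of tray between 0.011 and 0.017 m and x of sheet_c in the frame of tray between -0.009 and 0.009 m and y of sheet_c in the frame of tray between -0.009 and 0.009 m and z of sheet_c in the frame of tray between 0.0215 and 0.0275 m and angle between each of sheet_c, long_c, short_c's own z axis and vertical below 0.06 rad and angle between the x axis of each of sheet_c, long_c, short_c and the x axis of tray, either way round below 0.12 rad and x of long_c in the frame of tray between 0.02 and 0.046 m and y of long_c in the frame of tray between -0.01 and 0.01 m and z of long_c in the frame of tray between 0.032 and 0.038 m and x of short_c in the frame of tray between -0.061 and -0.035 m and y of short_c in the frame of tray between -0.01 and 0.01 m and z of short_c in the frame of tray between 0.032 and 0.038 m and linear speed of each of sheet, long, short below 0.02 m/s); the robot touches nothing.
It fails at once if the separator sheet is dropped into the tray (falls faster than 0.6 m/s there, a free fall of about 20 mm) instead of being set down (horizontal distance between sheet_c and tray below 0.07 m and height (world z) of sheet_c below 0.075 m and linear speed of sheet above 0.6 m/s).
It fails at once if the long cover is dropped into the tray (falls faster than 0.6 m/s there, a free fall of about 20 mm) instead of being set down (horizontal distance between long_c and tray below 0.07 m and height (world z) of long_c below 0.075 m and linear speed of long above 0.6 m/s).
It fails at once if the short cover is dropped into the tray (falls faster than 0.6 m/s there, a free fall of about 20 mm) instead of being set down (horizontal distance between short_c and tray below 0.07 m and height (world z) of short_c below 0.075 m and linear speed of short above 0.6 m/s).
It fails at once if the hand-wheel, bottle or scraper is shifted by more than 25 mm (distance of any of wheel_c, bottle, scraper from where it was at the start of the episode above 0.025 m).
It also fails if it takes over 69 s, if anything falls off the work surface, if the arm or the gripper's body presses on something with over 40 N, if the wrist force passes 120 N, or if a joint passes its speed limit or range.

ROBOT

A 6-joint arm with a two-finger parallel gripper is mounted at the origin on the work surface. World frame = base frame: x ahead of the robot, y to its left, z up, the work surface at z = 0. Lengths are in mm, angles in rad, forces in N, time in s.
With the tool pointing down it reaches from about 275 to 850 mm from the base axis. Payload 5.2 kg.
Tool frame: the origin (TCP) lies between the finger pads; the fingertips stand 8 mm ahead of it and the grasp point (between the pads) lies 11 mm behind it; y points along the fingers, x is the direction in which the jaws open and shut, and the axes are right-handed (so a half turn about y gives the same grasp; the last joint's range is limited). The gripper opens to 85 mm and grips with 20 to 120 N. Pads are 22 mm wide; open, the fingers measure 114 mm over their backs; the gripper's body (76 mm by 85 mm) begins 54 mm behind the grasp point. The pads swing forward as they close: fully open they stand 13 mm farther back than shut.
Start: joints at [-1.477, 0.259, 1.535, -0, 1.348, -0.203], TCP at [160.875, -525.951, 239.31] pointing down, gripper open.
Joint ranges: [-3.14, 3.14], [-0.91, 2.08], [0.19, 2.58], [-1.22, 4.36], [0.22, 2.71], [-3.12, 3.12]. Speed limits (rad/s): [2.57, 2.57, 3.14, 3.14, 3.14, 3.14].

INTERFACE

Orientations are given as a unit quaternion [w, x, y, z].
In Python, from cell import read_state, snapshot, close_job, silhouettes, landmark_of gives the robot as it stands.
- The arm moves only by the tool step_arm, never from a script. Its argument "targets" is a list that holds one entry, the list of rows, each a list of 5 numbers: the closure, from -1 (fully open) to 1 (shut), then the shift along the tool's x, y, z in mm, then the turn about the tool's y in degrees. In form: [[[gripper, dx, dy, dz, twist], ...]]. A call has 1 to 5 rows; each row is the pose to reach, as a shift and turn from the pose commanded when the call began, along the tool's axes at that moment; what a row does not reach only later rows make up. A row lasts 1/10 s, in which the tool goes at most 50 mm and 8.59 degrees, less where a joint would pass 70% of its speed; a pose out of reach is approached as far as the arm can. A call with a gripper value outside its range is refused whole. The fingers move at their own pace and stop on an object; "grip_force" is the grip in N (left out, the last holds). Time passes only in rows, so rows that repeat a pose let the fingers close. It gives the time, the measured TCP pose, the force and the opening at its end, in the units of the state.
- read_state(): the state, without advancing time (a new reading comes with each control period).
- snapshot(name): name is "scene" or "side" or "wrist"; returns a dict with "img" (400x640x3 uint8, red, green, blue), "fx", "fy", "cx", "cy" (pixels), "world_from_camera" (4x4, takes a point from camera to world coordinates); the wrist camera has in their place "T_tool_cam" (4x4, takes a point from camera to tool coordinates, whose origin is the TCP and whose axes are the tool frame's). Camera axes: x right, y up, looking along -z (the intrinsics and any distortion apply to the point x, -y, -z); pixel columns grow to the right and rows downward; lengths in mm; the calibration is good to about 2 mm. The wrist camera is an equidistant fisheye: a pixel r from the principal point sees the ray r / f radians off the axis. A picture is of the moment at which its call begins: read the wrist's pose just before it. There is no depth.
- close_job(): hands the job in, once; it reports no verdict.
Trained networks look in a picture, given as the dict that the camera call returned (one of the last four; its "shot" number tells which), for a name from the list of things; names that differ only in an ending like _2 or _b are one class to them, and where a whole thing is asked for, a point or a joint stands for the part that bears it (a point fixed in the world has none). Each returns a list of dicts, best first, with "score" (0 to 1); they miss things now and then, are a little off and sometimes report something else, mostly with a low value. They report only what shows in the picture. A call takes as long as a camera call. They do not tell look-alikes from the thing itself.
- silhouettes(picture, target): "region" (400x640 bool, what is visible of it) and "extent" ([centre column, centre row, width, height] in pixels, round what is visible of it).
- landmark_of(picture, target): "centre" ([column, row] in pixels: a listed point, or the origin of a listed thing).
The state is a dict: "time": time; "q": joint angles; "dq": joint speeds; "effort": joint torques, N m; "eef_pos": TCP position; "ee_rot": TCP orientation; "wrist_force": force on the tool from outside, world axes, zero at the start; "moment": the same for the moment, N m; "finger_gap": opening from 0.0 (shut) to 1.0 (fully open).
Only numpy, scipy, OpenCV 4.12 (cv2) and the standard library are available. Lean on these libraries where they do the work, as an engineer would, in place of code of your own. Each camera call takes 0.05 s, during which the arm holds its last target.

## Working session

There is one attempt and no reset: what is moved stays moved. The work goes in short steps, Python scripts to look and compute and a tool call to move; the robot and the scene stay as the last step left them, time stands still between calls to the robot, and variables do not carry over. Pictures are saved under pics/ and viewed, and the job is handed in when it is done.

Besides the shell and the picture viewer there is one more tool, called in YAML: its name, and indented under it one key for each argument. step_arm: Moves the arm, as the interface text tells. Its arguments: {"type":"object","properties":{"targets":{"type":"array"},"grip_force":{"type":"number"}},"required":["targets"]}

```bash
mkdir -p pics; ls
python3 - <<'E'
from cell import *
import cv2
s=read_state();print({k:s[k] for k in('time','eef_pos','ee_rot','finger_gap')})
for n in("scene","side","wrist"):
    p=snapshot(n);cv2.imwrite(f"pics/{n}0.png",p["img"][:,:,::-1]);print(n,{k:v for k,v in p.items() if k!='img'})
E
```

```text
pics
{'time': 0.0, 'eef_pos': array([ 160.8320223 , -525.39503461,  238.45850712]), 'ee_rot': array([ 0.56892297, -0.56792181,  0.42103144, -0.4201476 ]), 'finger_gap': 0.9980423610703022}
scene {'fx': 420.8579939796055, 'fy': 420.8579939796055, 'cx': 320.37678905887617, 'cy': 190.80816199514695, 'world_from_camera': array([[-7.55164295e-02, -6.43721980e-01,  7.61524315e-01,
         1.51649955e+03],
       [ 9.97086031e-01, -5.70222737e-02,  5.06745291e-02,
         3.28222202e+01],
       [ 1.08035397e-02,  7.63132016e-01,  6.46152312e-01,
         8.88330861e+02],
       [ 0.00000000e+00,  0.00000000e+00,  0.00000000e+00,
         1.00000000e+00]]), 'shot': 1}
side {'fx': 464.1970453954092, 'fy': 464.1970453954092, 'cx': 316.1264039739381, 'cy': 210.92796952877433, 'world_from_camera': array([[-9.43735720e-01,  1.67883483e-01, -2.84917579e-01,
         1.85813726e+02],
       [-3.30629128e-01, -4.61081374e-01,  8.23461199e-01,
         1.00026521e+03],
       [ 6.87534531e-03,  8.71331798e-01,  4.90646132e-01,
         6.77088568e+02],
       [ 0.00000000e+00,  0.00000000e+00,  0.00000000e+00,
         1.00000000e+00]]), 'shot': 2}
wrist {'fx': 309.70691628693146, 'fy': 309.70691628693146, 'cx': 313.7217338371662, 'cy': 199.23160369958896, 'T_tool_cam': array([[ 9.99999640e-01,  8.45444136e-04, -7.71767139e-05,
         4.62013955e-01],
       [-2.93401592e-04,  2.58864470e-01, -9.65913609e-01,
        -1.34633467e+02],
       [-7.96647687e-04,  9.65913284e-01,  2.58864625e-01,
         6.56319301e+01],
       [ 0.00000000e+00,  0.00000000e+00,  0.00000000e+00,
         1.00000000e+00]]), 'shot': 3}
```

View pics/scene0.png

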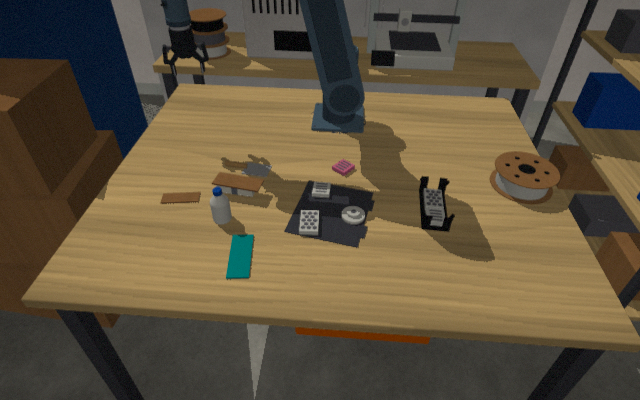

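View pics/side0.png

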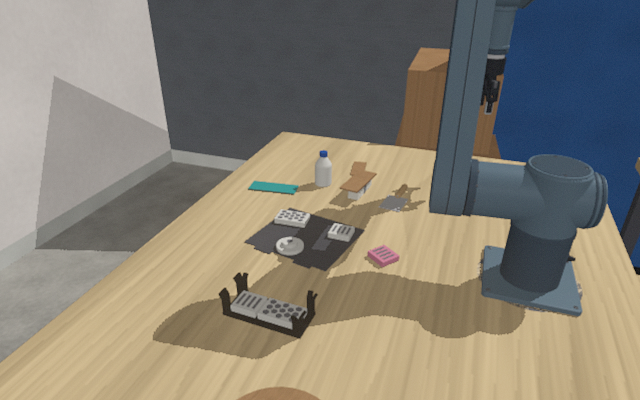

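View pics/wrist0.png

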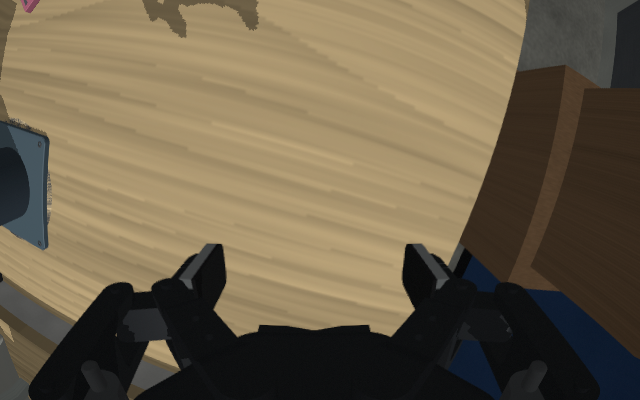

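The scene view shows the sheet on its carton at (238,183), with a smaller brown decoy at (181,198). The plate carries the short (320,190), the long (309,222) and the wheel (353,215). The tray is at (435,205). Next I'll measure them coarsely.

```bash
cat > h.py <<'E'
from cell import *
import numpy as np, cv2
from scipy.spatial.transform import Rotation as Ro
def tool():
    s=read_state(); q=s['ee_rot']; T=np.eye(4); T[:3,:3]=Ro.from_quat([q[1],q[2],q[3],q[0]]).as_matrix(); T[:3,3]=s['eef_pos']; return T
def shot(n,fn=None):
    T=tool(); p=snapshot(n)
    p['W']=T@p['T_tool_cam'] if n=='wrist' else p['world_from_camera']
    p['fish']=n=='wrist'
    if fn: cv2.imwrite(f"pics/{fn}.png",p["img"][:,:,::-1])
    return p
def rays(p,uv):
    uv=np.atleast_2d(np.asarray(uv,float)); a=(uv[:,0]-p['cx'])/p['fx']; b=(uv[:,1]-p['cy'])/p['fy']
    if p['fish']:
        r=np.hypot(a,b)+1e-12; d=np.c_[np.sin(r)*a/r,-np.sin(r)*b/r,-np.cos(r)]
    else: d=np.c_[a,-b,-np.ones_like(a)]
    return d@p['W'][:3,:3].T
def onplane(p,uv,z):
    d=rays(p,uv); o=p['W'][:3,3]; return (o+d*((z-o[2])/d[:,2])[:,None])[:,:2]
def proj(p,X):
    X=np.atleast_2d(np.asarray(X,float)); c=(X-p['W'][:3,3])@p['W'][:3,:3]
    x,y,z=c[:,0],-c[:,1],-c[:,2]
    if p['fish']:
        r=np.hypot(x,y)+1e-12; t=np.arctan2(r,z); x,y=x/r*t,y/r*t
    else: x,y=x/z,y/z
    return np.c_[x*p['fx']+p['cx'],y*p['fy']+p['cy']]
def rect(p,reg,z):
    v,u=np.nonzero(reg); w=onplane(p,np.c_[u,v],z).astype(np.float32); c,(a,b),_=cv2.minAreaRect(w)
    bx=cv2.boxPoints(cv2.minAreaRect(w)); e=bx[1]-bx[0]; f=bx[2]-bx[1]; L=e if np.hypot(*e)>np.hypot(*f) else f
    return np.round(c,1),round(max(a,b),1),round(min(a,b),1),round(float(np.degrees(np.arctan2(L[1],L[0]))%180),1)
E
python3 - <<'E'
from h import *
Z=dict(tray=0,sheet_c=42.5,carton=0,long_c=11,short_c=11,lower_long_c=14,lower_short_c=14,wheel_c=13,bottle=0,scraper=0,plate=0)
for n in("scene","side"):
    p=shot(n)
    for k,z in Z.items():
        print(n,k,[(np.round(d['centre']),round(d['score'],2),np.round(onplane(p,d['centre'],z)[0])) for d in landmark_of(p,k)[:4]])
    for k,z in(('sheet',45),('long',19),('short',19),('plate',3)):
        for d in silhouettes(p,k)[:3]: print(n,k,round(d['score'],2),np.round(d['extent']),rect(p,d['region'],z))
E
```

```text
scene tray [(array([310., 222.]), 0.37, array([619., -56.]))]
scene sheet_c [(array([180., 199.]), 0.93, array([ 596., -453.])), (array([240., 255.]), 0.93, array([ 799., -224.])), (array([241., 182.]), 0.76, array([ 500., -289.])), (array([244., 256.]), 0.76, array([ 800., -214.]))]
scene carton [(array([234., 192.]), 0.45, array([ 502., -315.]))]
scene long_c [(array([309., 224.]), 0.74, array([637., -57.])), (array([237., 181.]), 0.22, array([ 459., -314.]))]
scene short_c [(array([318., 193.]), 0.82, array([494., -42.])), (array([322., 191.]), 0.77, array([483., -29.])), (array([345., 164.]), 0.75, array([333.,  38.])), (array([343., 166.]), 0.63, array([342.,  34.]))]
scene lower_long_c [(array([433., 199.]), 0.82, array([497., 320.]))]
scene lower_short_c [(array([438., 218.]), 0.67, array([579., 326.]))]
scene wheel_c [(array([354., 210.]), 0.7, array([567.,  75.]))]
scene bottle []
scene scraper [(array([248., 170.]), 0.79, array([ 378., -295.]))]
scene plate [(array([329., 212.]), 0.65, array([566.,  -2.]))]
scene sheet 0.75 [179. 198.  39.  13.] (array([ 588.7, -454.4]), 11
[... 1776 characters left out ...]
rray([359., 178.]), 0.39, array([ 516., -402.]))]
side sheet 0.67 [359. 182.  34.  24.] (array([ 495.5, -292.3]), 155.4, 62.6, 81.4)
side sheet 0.61 [273. 188.  49.  12.] (array([ 724.5, -160.7]), 142.4, 60.7, 3.5)
side sheet 0.48 [359. 167.   9.  12.] (array([ 519.4, -390.4]), 104.3, 40.4, 94.2)
side long 0.57 [295. 218.  34.  22.] (array([617.9, -47. ]), 97.9, 91.7, 13.9)
side short 0.77 [340. 232.  26.  16.] (array([468.3, -23.4]), 71.4, 59.9, 88.3)
side short 0.58 [385. 256.  33.  22.] (array([339.2,  47. ]), 72.4, 67.2, 141.3)
side plate 0.81 [307. 236. 120.  60.] (array([561.9,  11. ]), 250.4, 235.5, 169.0)
side plate 0.39 [340. 230.  27.  25.] (array([476.3, -49.5]), 82.2, 63.5, 90.9)
```

```bash
cat >> h.py <<'E'
def go(x,y,z,yaw):
    """shift and twist from now to TCP x,y,z with tool-x heading yaw (deg, mod 180)"""
    T=tool(); d=T[:3,:3].T@(np.array([x,y,z])-T[:3,3]); cur=np.degrees(np.arctan2(T[1,0],T[0,0]))
    w=(cur-yaw+90)%180-90   # positive twist about tool y (down) lowers yaw
    print('tcp',np.round(T[:3,3],1),'yaw',round(cur,1),'| d',np.round(d,1),'twist',round(w,2),'dist',round(np.linalg.norm(d)),'tilt',np.round(T[2,:3],3))
E
python3 -c "
from h import *
go(497,-294,200,-9)
print(tool()[:3,:3].round(2))"
```

```text
tcp [ 160.9 -525.9  239.3] yaw -73.0 | d [-123.5   39.3  389.3] twist -63.99 dist 410 tilt [-0. -1.  0.]
[[ 0.29  0.    0.96]
 [-0.96  0.    0.29]
 [-0.   -1.    0.  ]]
```

step_arm:
  targets:
    - [[-1, -123.5, 39, 389, -64], [-1, -123.5, 39, 389, -64], [-1, -123.5, 39, 389, -64], [-1, -123.5, 39, 389, -64], [-1, -123.5, 39, 389, -64]]
  grip_force: 30

```text
time: 2.25
eef_pos: [367.1, -383.4, 215.6]
ee_rot: [-0.683, 0.684, -0.181, 0.181]
wrist_force: [-0.1, -1.3, -0.3]
finger_gap: 1.0
```

```bash
python3 -c "
from h import *
go(497,-294,200,-9)"
```

```text
tcp [ 367.1 -383.4  215.6] yaw -29.7 | d [ 68.6  15.6 142. ] twist -20.7 dist 158 tilt [ 0.001 -1.    -0.   ]
```

step_arm:
  targets:
    - [[-1, 68.6, 15.6, 142, -20.7], [-1, 68.6, 15.6, 142, -20.7], [-1, 68.6, 15.6, 142, -20.7], [-1, 68.6, 15.6, 142, -20.7], [-1, 68.6, 15.6, 142, -20.7]]

```text
time: 2.75
eef_pos: [497.2, -294.6, 199.5]
ee_rot: [0.705, -0.705, 0.057, -0.056]
wrist_force: [-0.2, 0.4, 0.3]
finger_gap: 1.005
```

```bash
python3 -c "
from h import *
go(497,-294,200,-9)
p=shot('wrist','w1')
for k,z in (('sheet',45),('carton',40)):
  for d in silhouettes(p,k): print(k,round(d['score'],2),np.round(d['extent']),rect(p,d['region'],z))
for d in landmark_of(p,'sheet_c'): print(d['score'],d['centre'],onplane(p,d['centre'],45))
"
```

```text
tcp [ 497.2 -294.6  199.5] yaw -9.2 | d [-0.3 -0.5  0.5] twist -0.15 dist 1 tilt [-0.001 -1.     0.   ]
sheet 0.79 [316. 186.  61. 154.] (array([ 496.6, -299.3]), 153.0, 61.0, 80.4)
sheet 0.72 [367. 302.  56.  70.] (array([ 537.4, -444.6]), 99.9, 40.8, 99.1)
sheet 0.62 [515. 106. 100.  66.] (array([ 732.3, -236.4]), 140.1, 53.9, 6.1)
0.93 [314.6, 194.2] [[ 497.12763457 -302.08691636]]
0.88 [314.7, 187.3] [[ 498.30616481 -295.37980746]]
0.85 [522.5, 105.4] [[ 735.48134585 -239.17061112]]
0.67 [368.8, 308.1] [[ 536.64824688 -442.82239547]]
0.64 [517.9, 102.0] [[ 729.18019096 -235.22404107]]
0.56 [368.1, 308.7] [[ 535.78714669 -443.50422147]]
```

View pics/w1.png

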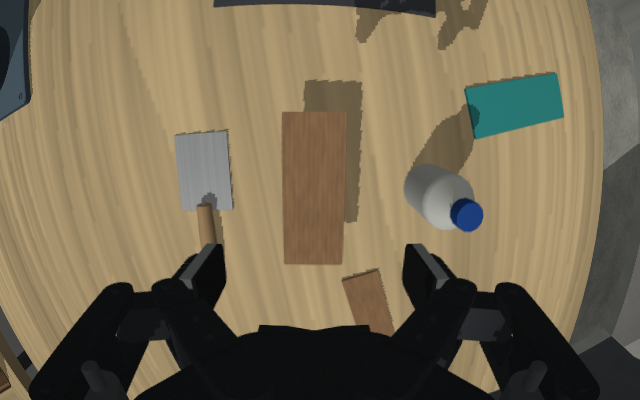

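Picture w1: the sheet is centred at about (316,187) between the open fingers. The scraper is at (205,180), the bottle at (440,200) and the small brown decoy at (368,302), and none of them is in the way.

```bash
python3 -c "
from h import *
go(496.6,-299.0,35,-9.6)"
```

```text
tcp [ 495.  -297.1  200.1] yaw -9.4 | d [  1.9 165.1  -1.5] twist 0.15 dist 165 tilt [-0. -1. -0.]
```

```bash
python3 -c "
from h import *
for i in range(4):
  s=read_state(); print(s['time'],s['eef_pos'].round(1),s['q'].round(4),s['dq'].round(3)); p=snapshot('wrist')
d=silhouettes(p,'sheet')[0]; p['W']=tool()@p['T_tool_cam'];p['fish']=True; print(rect(p,d['region'],45))
go(496.6,-299.0,35,-9.6)"
```

```text
2.95 [ 495.  -297.1  200.1] [-7.3340e-01  3.3550e-01  1.5265e+00 -5.0000e-04  1.2794e+00 -5.6840e-01] [-0.007 -0.002  0.001  0.003 -0.001  0.001]
3.0 [ 495.  -297.3  200.2] [-7.3360e-01  3.3540e-01  1.5265e+00 -4.0000e-04  1.2794e+00 -5.6830e-01] [-0.003  0.    -0.     0.001 -0.002  0.001]
3.05 [ 495.1 -297.2  200.2] [-7.3360e-01  3.3540e-01  1.5265e+00 -3.0000e-04  1.2794e+00 -5.6830e-01] [ 0.003  0.001 -0.002  0.003 -0.002  0.002]
3.1 [ 495.2 -297.1  200.3] [-7.3340e-01  3.3540e-01  1.5264e+00 -2.0000e-04  1.2794e+00 -5.6830e-01] [ 0.007  0.001 -0.002  0.001  0.     0.   ]
(array([ 496.5, -299.4]), 153.9, 60.7, 80.6)
tcp [ 495.5 -296.8  200.2] yaw -9.4 | d [  1.4 165.2  -2. ] twist 0.18 dist 165 tilt [ 0. -1. -0.]
```

step_arm:
  targets:
    - [[-1, 1.5, 110, -2, 0.2], [-1, 1.5, 110, -2, 0.2], [-1, 1.5, 110, -2, 0.2], [-1, 1.5, 110, -2, 0.2], [-1, 1.5, 110, -2, 0.2]]

```text
time: 3.7
eef_pos: [498.3, -299.3, 91.9]
ee_rot: [-0.704, 0.705, -0.058, 0.06]
wrist_force: [1.2, -1.4, 0.8]
finger_gap: 0.997
```

```bash
python3 -c "
from h import *
p=shot('wrist','w2')
d=silhouettes(p,'sheet')[0];print(rect(p,d['region'],45))
go(496.6,-299.0,35,-9.5)"
```

```text
(array([ 717.2, -236.4]), 131.0, 50.3, 6.6)
tcp [ 498.7 -299.5   92.6] yaw -9.5 | d [-2.4 57.6  0.3] twist -0.02 dist 58 tilt [ 0.004 -1.    -0.003]
```

View pics/w2.png

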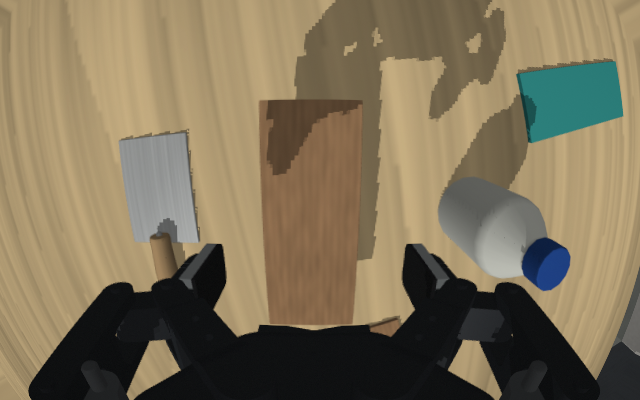

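```bash
python3 -c "
from h import *
T=np.array([[ 9.99999640e-01,  8.45444136e-04, -7.71767139e-05, .462],[-2.93401592e-04,  2.58864470e-01, -9.65913609e-01,-134.633],[-7.96647687e-04,  9.65913284e-01,  2.58864625e-01,65.632]])
p=dict(fx=309.7,fy=309.7,cx=313.7,cy=199.2,W=T,fish=True)
for uv,x in (((222,245),-42.5),((225,297),-42.5),((404,245),42.5)):
  d=rays(p,uv)[0]; o=T[:,3]; print(o+d*(x-o[0])/d[0])
for y in(-15,-10,-5,0,8): print(y,proj(p,[[-42.5,y,11],[-42.5,y,-11]]).round(0).tolist())
"
```

```text
[-42.5         -5.20178848   8.77106794]
[-42.5        -10.96227675 -16.48209868]
[42.5       -5.8773489  9.0108578]
-15 [[215.0, 249.0], [221.0, 292.0]]
-10 [[219.0, 245.0], [224.0, 286.0]]
-5 [[222.0, 240.0], [227.0, 281.0]]
0 [[224.0, 237.0], [229.0, 276.0]]
8 [[229.0, 231.0], [233.0, 269.0]]
```

step_arm:
  targets:
    - [[-1, -2, 40, 0, 0], [-1, -2, 59, 0, 0], [-1, -2, 59, 0, 0], [-1, -2, 59, 0, 0]]

```text
time: 4.2
eef_pos: [496.3, -298.6, 32.6]
ee_rot: [-0.704, 0.705, -0.058, 0.059]
wrist_force: [0.2, -0.6, 0.4]
finger_gap: 1.007
```

```bash
python3 -c "
from h import *
p=shot('wrist','w3')
go(496.6,-299.0,35,-9.5)"
```

```text
tcp [ 496.6 -298.9   33.1] yaw -9.5 | d [ 0.  -1.9 -0.1] twist -0.02 dist 2 tilt [ 0.003 -1.    -0.002]
```

View pics/w3.png

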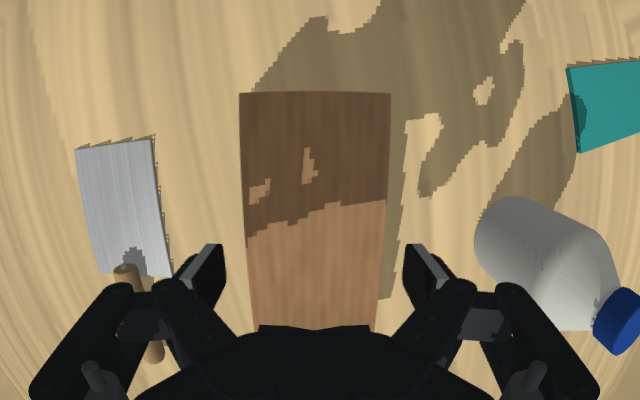

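The sheet is centred between the fingers. Both edges are clear, so I close.

step_arm:
  targets:
    - [[0.5, 0, 0, 0, 0], [0.5, 0, 0, 0, 0], [0.5, 0, 0, 0, 0], [0.5, 0, 0, 0, 0], [0.5, 0, 0, 0, 0]]
  grip_force: 40

```text
time: 4.75
eef_pos: [496.2, -298.6, 32.8]
ee_rot: [-0.704, 0.705, -0.058, 0.06]
wrist_force: [-1.4, 1.1, 6.1]
finger_gap: 0.684
```

step_arm:
  targets:
    - [[0.5, 0, 0, 0, 0], [0.5, 0, -20, 0, 0], [0.5, 0, -20, 0, 0], [0.5, 0, -20, 0, 0]]

```text
time: 5.15
eef_pos: [495.8, -298.3, 51.5]
ee_rot: [-0.704, 0.705, -0.058, 0.059]
wrist_force: [-0.6, 0.1, -0.2]
finger_gap: 0.685
```

```bash
python3 -c "
from h import *
p=shot('wrist','w4')
go(533,321,150,-80)"
```

```text
tcp [ 495.3 -297.8   50.9] yaw -9.5 | d [-65.1 -99.3 616.5] twist 70.48 dist 628 tilt [ 0. -1. -0.]
```

View pics/w4.png

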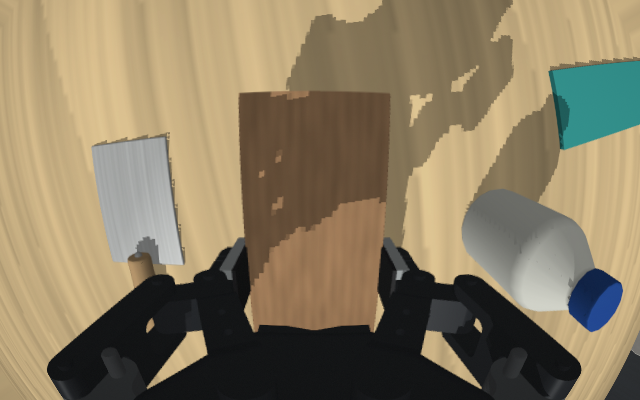

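The sheet is held, with the gap at 0.685 (about 58–60 mm). I raise it and head towards the tray, taking pictures of the plate and tray on the way.

step_arm:
  targets:
    - [[0.5, 0, -50, 0, 0], [0.5, 0, -100, 0, 0], [0.5, 0, -140, 30, 0], [0.5, 0, -140, 70, 0], [0.5, 0, -140, 90, 0]]

```text
time: 5.7
eef_pos: [510.7, -207.0, 191.9]
ee_rot: [0.705, -0.705, 0.058, -0.059]
wrist_force: [0.0, 0.7, -1.5]
finger_gap: 0.689
```

step_arm:
  targets:
    - [[0.5, 0, 0, 0, 0], [0.5, 0, 0, 0, 0]]

```text
time: 5.9
eef_pos: [510.0, -208.9, 190.3]
ee_rot: [-0.705, 0.705, -0.059, 0.058]
wrist_force: [0.2, 0.4, 0.5]
finger_gap: 0.69
```

```bash
python3 -c "
from h import *
p=shot('wrist','w5')
for k,z in (('long',19),('short',19),('wheel_c',23),('sheet',0)):
  for d in silhouettes(p,k): print(k,round(d['score'],2),np.round(d['extent']),rect(p,d['region'],z))
for k in ('long_c','short_c','wheel_c'):
 for d in landmark_of(p,k): print(k,round(d['score'],2),np.round(d['centre']),onplane(p,d['centre'],11).round(1))
go(530,120,200,-9.5)"
```

```text
long 0.84 [403.  30.  96.  56.] (array([625.1, -61. ]), 92.6, 58.1, 2.4)
short 0.62 [137.  19.  60.  35.] (array([344.3,  21.8]), 70.1, 44.0, 145.4)
short 0.59 [250.  30.  66.  58.] (array([473.9, -36.5]), 61.1, 59.6, 179.5)
short 0.26 [208. 243.  57.  73.] (array([ 382.1, -257.9]), 82.9, 62.1, 82.0)
sheet 0.85 [313. 211. 154. 241.] (array([ 501.8, -261.8]), 298.2, 161.5, 80.6)
sheet 0.71 [517. 174. 100.  75.] (array([ 767.6, -237.5]), 162.0, 64.2, 6.5)
long_c 0.87 [400.  24.] [[625.9 -57.5]]
long_c 0.6 [401.  26.] [[626.7 -60.4]]
short_c 0.96 [136.   7.] [[343.5  30.6]]
short_c 0.69 [139.   9.] [[347.8  26.9]]
short_c 0.63 [251.  25.] [[474.3 -35.4]]
short_c 0.59 [247.  25.] [[470.7 -34.4]]
tcp [ 510.  -209.7  190.7] yaw -9.6 | d [-35.2  -9.3 328.4] twist -0.08 dist 330 tilt [-0. -1.  0.]
```

View pics/w5.png

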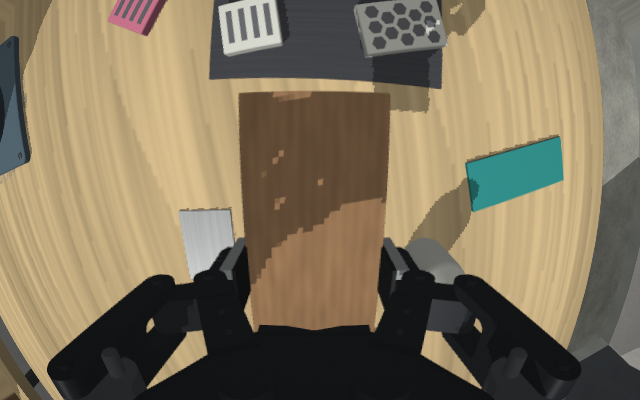

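The long cover shows at (400,26) and the short at (250,26). Moving on towards the tray.

step_arm:
  targets:
    - [[0.5, -35, -9, 328, 0], [0.5, -35, -9, 328, 0], [0.5, -35, -9, 328, 0], [0.5, -35, -9, 328, 0], [0.5, -35, -9, 328, 0]]

```text
time: 6.8
eef_pos: [525.1, 41.9, 198.0]
ee_rot: [-0.705, 0.705, -0.059, 0.059]
wrist_force: [2.2, 0.7, -0.4]
finger_gap: 0.687
```

step_arm:
  targets:
    - [[0.5, -12, 0, 80, 0], [0.5, -12, 0, 80, 0], [0.5, -12, 0, 80, 0], [0.5, -12, 0, 80, 0]]

```text
time: 7.2
eef_pos: [526.5, 121.7, 197.7]
ee_rot: [-0.705, 0.705, -0.058, 0.058]
wrist_force: [0.2, -0.6, -0.2]
finger_gap: 0.684
```

```bash
python3 -c "
from h import *
p=shot('wrist','w6')
for k,z in (('tray',6),('lower_long_c',22),('lower_short_c',22)):
  for d in silhouettes(p,k): print(k,round(d['score'],2),np.round(d['extent']),rect(p,d['region'],z))
for k,z in (('tray',0),('lower_long_c',14),('lower_short_c',14)):
 for d in landmark_of(p,k): print(k,round(d['score'],2),np.round(d['centre']),onplane(p,d['centre'],z).round(1))
go(532,322,150,-87)"
```

```text
tray 0.96 [285.  26. 202.  51.] (array([521.3, 297.9]), 225.2, 60.6, 168.8)
lower_long_c 0.91 [254.  19.  88.  38.] (array([494.9, 308.8]), 89.8, 42.9, 174.6)
lower_short_c 0.75 [332.  13.  62.  23.] (array([572.7, 294.5]), 60.7, 24.1, 171.9)
tray 0.91 [286.   0.] [[529.7 322.4]]
lower_long_c 0.91 [253.   3.] [[495.4 320.9]]
lower_short_c 0.53 [316. 266.] [[512.7  23.4]]
tcp [526.7 120.2 197.8] yaw -9.6 | d [-28.5  47.8 199.8] twist 77.38 dist 207 tilt [ 0. -1. -0.]
```

View pics/w6.png

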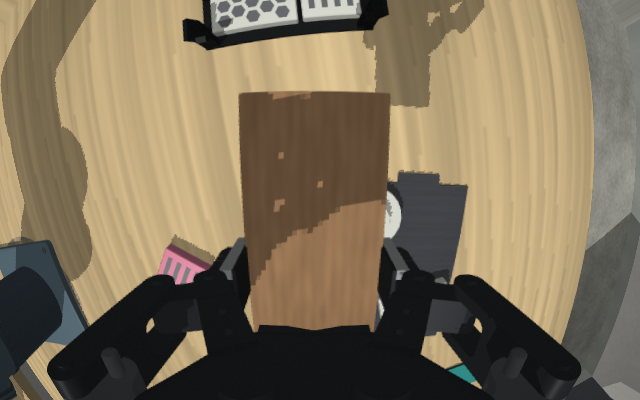

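The tray is cut off at the top of the picture, so I go 70 mm closer for a full view.

step_arm:
  targets:
    - [[0.5, 0, 0, 50, 0], [0.5, 0, 0, 65, 0], [0.5, 0, 0, 65, 0], [0.5, 0, 0, 65, 0]]

```text
time: 7.95
eef_pos: [537.1, 184.9, 197.5]
ee_rot: [-0.704, 0.705, -0.059, 0.058]
wrist_force: [-0.9, -1.0, -0.4]
finger_gap: 0.688
```

```bash
python3 -c "
from h import *
p=shot('wrist','w7')
for k,z in (('tray',6),('lower_long_c',22),('lower_short_c',22)):
  for d in silhouettes(p,k): print(k,round(d['score'],2),np.round(d['extent']),rect(p,d['region'],z))
for k,z in (('tray',0),('lower_long_c',14),('lower_short_c',14)):
 for d in landmark_of(p,k): print(k,round(d['score'],2),np.round(d['centre']),onplane(p,d['centre'],z).round(1))
T=tool(); print(T[:3,3])
im=cv2.resize(p['img'][0:110,170:440],None,fx=2.9,fy=2.9,interpolation=cv2.INTER_CUBIC); cv2.imwrite('pics/w7c.png',im[:,:,::-1])
import pickle; pickle.dump(p,open('p7.pkl','wb'))
"
```

```text
tray 0.94 [282.  54. 210. 107.] (array([524. , 329.5]), 225.9, 107.7, 175.3)
tray 0.18 [330.  52.  65.  57.] (array([575.9, 319.1]), 63.0, 60.7, 176.3)
lower_long_c 0.97 [252.  61.  90.  64.] (array([496.4, 319.6]), 90.7, 57.6, 176.4)
lower_short_c 0.6 [329.  51.  63.  59.] (array([574.5, 315.7]), 59.9, 57.6, 176.4)
lower_short_c 0.34 [418. 293.  83. 134.] (array([633.6,  15.8]), 202.9, 94.6, 78.8)
tray 0.97 [285.  57.] [[529.1 319.5]]
lower_long_c 0.85 [249.  61.] [[492.5 320.2]]
lower_short_c 0.61 [330.  50.] [[576.5 316. ]]
[537.34313896 184.76314792 197.83876752]
```

View pics/w7c.png

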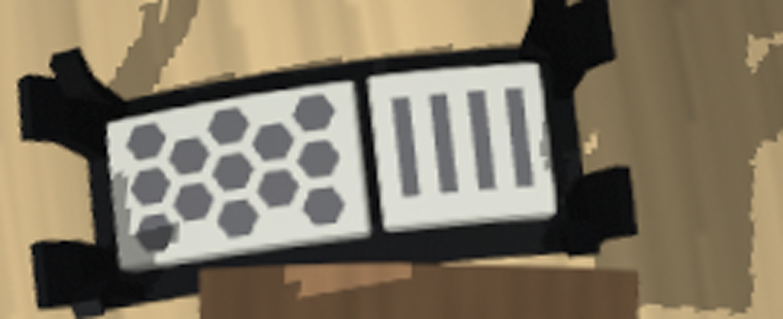

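```bash
cat > ov.py <<'E'
from h import *
def wire(p,x,y,yaw,fn,crop,s,zs=((182,80,6),(166,66,44),(182,80,44))):
    im=cv2.resize(p['img'],None,fx=s,fy=s,interpolation=cv2.INTER_CUBIC)
    c,n=np.cos(np.radians(yaw)),np.sin(np.radians(yaw)); R=np.array([[c,-n],[n,c]])
    cols=[(255,0,0),(0,255,0),(0,255,255),(255,255,0)]
    for i,(a,b,z) in enumerate(zs):
        q=[]
        ring=np.array([[-1,-1],[1,-1],[1,1],[-1,1],[-1,-1]])*[a/2,b/2]
        for k in range(4): q+= [ring[k]+(ring[k+1]-ring[k])*t for t in np.linspace(0,1,12)]
        w=np.array(q)@R.T+[x,y]; uv=(proj(p,np.c_[w,np.full(len(w),z)])+.5)*s
        cv2.polylines(im,[np.round(uv).astype(int)],True,cols[i],1)
    x0,y0,x1,y1=[int(v*s) for v in crop]; cv2.imwrite(f'pics/{fn}.png',im[y0:y1,x0:x1,::-1])
E
python3 -c "
from ov import *
import pickle; p=pickle.load(open('p7.pkl','rb'))
wire(p,528.5,318.5,176.6,'o1',(165,0,440,125),2.9)
"
```

```text
(no output)
```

View pics/o1.png

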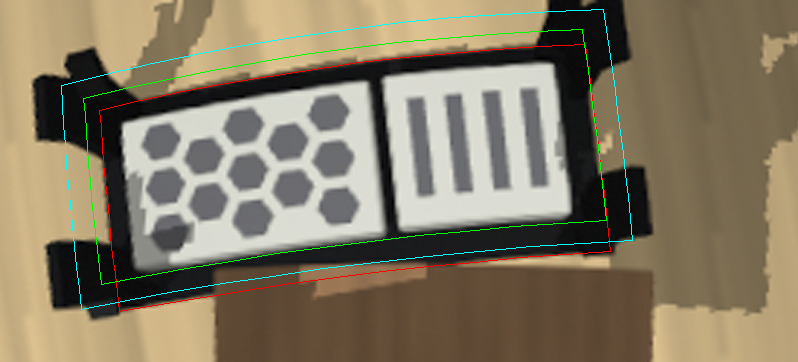

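```bash
python3 -c "
from h import *
print(read_state()['q'].round(2))
go(528.5,318.5,110,-93.4)"
```

```text
[ 0.13  0.32  1.55 -0.    1.27  0.3 ]
tcp [537.3 184.8 197.8] yaw -9.6 | d [-31.   87.8 130.4] twist 83.83 dist 160 tilt [ 0. -1. -0.]
```

step_arm:
  targets:
    - [[0.5, -31, 0, 130, 84], [0.5, -31, 30, 130, 84], [0.5, -31, 87, 130, 84], [0.5, -31, 87, 130, 84], [0.5, -31, 87, 130, 84]]

```text
time: 8.8
eef_pos: [524.6, 319.7, 105.6]
ee_rot: [-0.634, 0.638, -0.311, 0.306]
wrist_force: [0.3, 0.2, -0.4]
finger_gap: 0.693
```

```bash
python3 -c "
from h import *
go(528.5,318.5,110,-93.4)"
```

```text
tcp [524.6 319.7 105.6] yaw -51.7 | d [ 3.3 -4.4  2.3] twist 41.71 dist 6 tilt [-0.003 -1.    -0.008]
```

step_arm:
  targets:
    - [[0.5, 3, -4, 2, 41.7], [0.5, 3, -4, 2, 41.7], [0.5, 3, -4, 2, 41.7], [0.5, 3, -4, 2, 41.7], [0.5, 3, -4, 2, 41.7]]

```text
time: 9.3
eef_pos: [531.8, 317.3, 114.8]
ee_rot: [-0.484, 0.484, -0.515, 0.515]
wrist_force: [0.5, 0.3, -0.7]
finger_gap: 0.692
```

step_arm:
  targets:
    - [[0.5, 0, 0, 0, 0], [0.5, 0, 0, 0, 0]]

```text
time: 9.5
eef_pos: [531.8, 317.4, 114.8]
ee_rot: [-0.487, 0.487, -0.513, 0.513]
wrist_force: [0.5, 0.2, -1.3]
finger_gap: 0.691
```

```bash
python3 -c "
from h import *
go(528.5,318.5,50,-93.4)
shot('wrist','w8');shot('side','s8'); go(528.5,318.5,50,-93.4)"
```

```text
tcp [531.8 317.4 114.8] yaw -93.0 | d [-0.9 64.8 -3.3] twist 0.42 dist 65 tilt [ 0. -1. -0.]
tcp [531.7 317.5 114.8] yaw -93.0 | d [-0.8 64.8 -3.3] twist 0.37 dist 65 tilt [-0. -1.  0.]
```

View pics/w8.png

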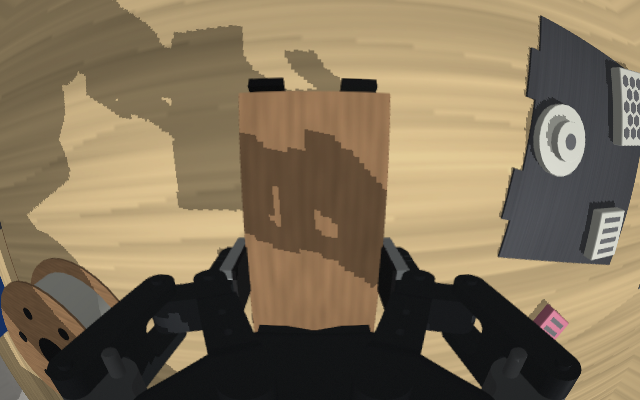

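View pics/s8.png

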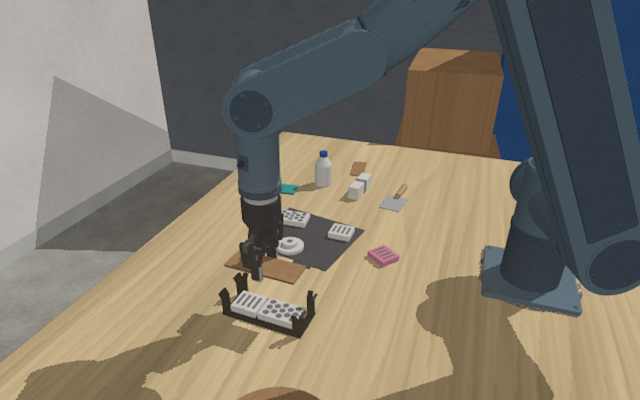

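The two far guide tops show at (266,85) and (358,85), symmetric about the sheet. I go down to just above the guides and check again.

step_arm:
  targets:
    - [[0.5, -1, 30, -3, 0.4], [0.5, -1, 58, -3, 0.4], [0.5, -1, 58, -3, 0.4], [0.5, -1, 58, -3, 0.4]]

```text
time: 10.0
eef_pos: [528.6, 318.7, 56.8]
ee_rot: [0.484, -0.485, 0.515, -0.515]
wrist_force: [0.6, 1.3, -0.7]
finger_gap: 0.688
```

```bash
python3 -c "
from ov import *
go(528.5,318.5,15,-93.4)
p=shot('wrist','w9');shot('side','s9'); shot('scene','c9')
T=tool(); y=np.degrees(np.arctan2(T[1,0],T[0,0]))
wire(p,528.5,318.5,176.6,'o9',(200,60,440,260),3,((166,66,44),(166,66,44)))
for n in 'sc':
  i=cv2.imread(f'pics/{n}9.png'); i=i[220:350,190:340] if n=='s' else i[150:250,380:500]
  cv2.imwrite(f'pics/{n}9c.png',cv2.resize(i,None,fx=4,fy=4,interpolation=cv2.INTER_CUBIC))
"
```

```text
tcp [528.6 318.7  56.8] yaw -93.5 | d [ 0.2 41.8 -0.1] twist -0.11 dist 42 tilt [ 0.    -1.    -0.001]
```

View pics/o9.png

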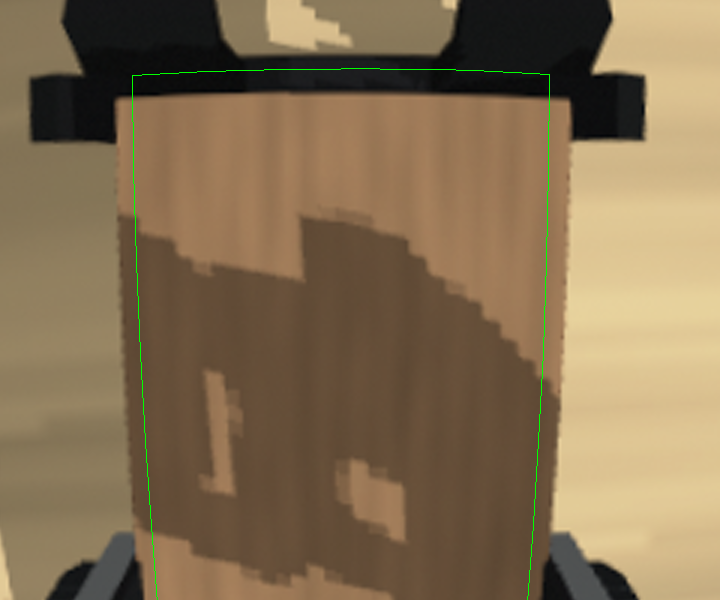

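View pics/s9c.png

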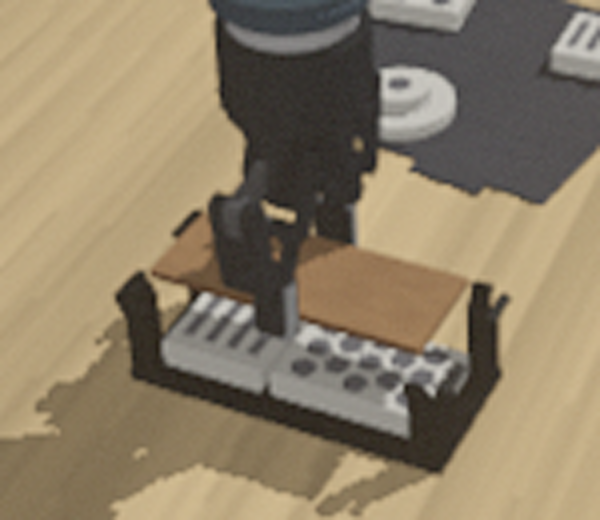

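View pics/c9c.png

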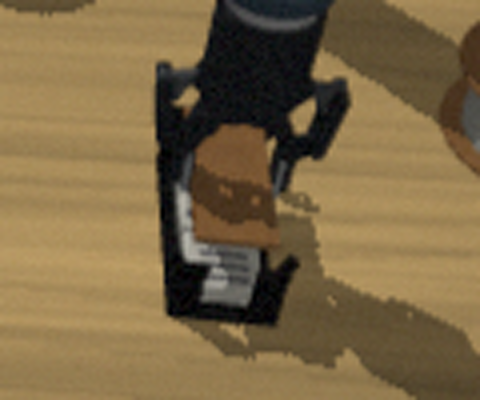

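Laterally the sheet is within 1 mm of centre. Lowering it gently.

step_arm:
  targets:
    - [[0.5, -0.5, 10, 0, 0], [0.5, -0.5, 20, 0, 0], [0.5, -0.5, 30, 0, 0], [0.5, -0.5, 36, 0, 0], [0.5, -0.5, 38, 0, 0]]

```text
time: 10.65
eef_pos: [528.0, 318.9, 17.3]
ee_rot: [0.483, -0.485, 0.516, -0.515]
wrist_force: [0.3, 0.0, 0.0]
finger_gap: 0.687
```

step_arm:
  targets:
    - [[0.5, 0, 1, 0, 0], [0.5, 0, 2, 0, 0], [0.5, 0, 2, 0, 0]]

```text
time: 10.95
eef_pos: [529.0, 319.4, 17.0]
ee_rot: [-0.484, 0.484, -0.515, 0.515]
wrist_force: [-0.4, -0.2, -0.8]
finger_gap: 0.688
```

```bash
python3 -c "
from ov import *
go(528.5,318.5,15,-93.4)
p=shot('wrist','w10');shot('side','s10')
i=cv2.imread(f'pics/s10.png'); i=i[220:350,190:340]
cv2.imwrite(f'pics/s10c.png',cv2.resize(i,None,fx=4,fy=4,interpolation=cv2.INTER_CUBIC))
"
```

```text
tcp [529.  319.4  17. ] yaw -93.6 | d [ 0.9  2.  -0.4] twist -0.17 dist 2 tilt [-0. -1.  0.]
```

View pics/w10.png

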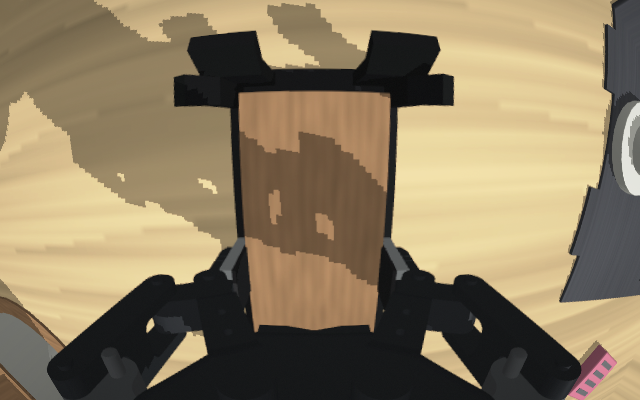

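View pics/s10c.png

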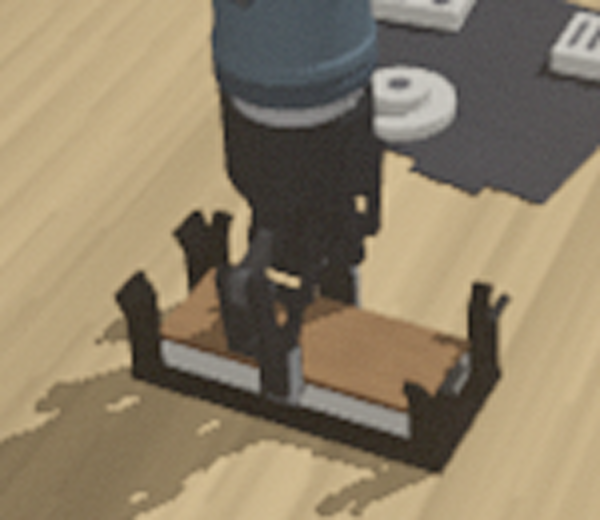

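step_arm:
  targets:
    - [[0.5, 0, 1, 0, 0], [0.5, 0, 2, 0, 0], [0.5, 0, 2, 0, 0]]

```text
time: 11.35
eef_pos: [528.9, 319.3, 15.0]
ee_rot: [-0.484, 0.484, -0.515, 0.515]
wrist_force: [0.1, -0.0, 1.3]
finger_gap: 0.688
```

step_arm:
  targets:
    - [[0.5, 0, 1, 0, 0], [0.5, 0, 1, 0, 0]]

```text
time: 11.55
eef_pos: [528.9, 319.3, 14.9]
ee_rot: [-0.484, 0.484, -0.515, 0.515]
wrist_force: [-2.5, -1.1, 7.4]
finger_gap: 0.69
```

Contact (about 7 N), so I release and lift.

step_arm:
  targets:
    - [[-1, 0, 0, 0, 0], [-1, 0, 0, 0, 0], [-1, 0, 0, 0, 0], [-1, 0, 0, 0, 0], [-1, 0, 0, 0, 0]]

```text
time: 12.05
eef_pos: [528.7, 319.3, 13.6]
ee_rot: [0.484, -0.484, 0.515, -0.515]
wrist_force: [-0.2, 0.9, 0.6]
finger_gap: 1.002
```

step_arm:
  targets:
    - [[-1, 0, -30, 0, 0], [-1, 0, -80, 0, 0], [-1, 0, -130, 0, 0], [-1, 0, -170, 0, 0], [-1, 0, -170, 0, 0]]

```text
time: 12.55
eef_pos: [532.3, 320.7, 191.2]
ee_rot: [-0.489, 0.48, -0.513, 0.517]
wrist_force: [0.4, 0.8, -0.3]
finger_gap: 1.0
```

```bash
python3 -c "
from ov import *
p=shot('wrist','w11')
for d in silhouettes(p,'sheet')+silhouettes(p,'tray'): print(round(d['score'],2),np.round(d['extent']),rect(p,d['region'],27))
wire(p,528.5,318.5,176.6,'o11',(180,40,450,290),2.4,((182,80,6),(166,66,44),(154,60,27)))
go(474,-36,150,91)
"
```

```text
0.92 [316. 188.  60. 152.] (array([528.5, 318.8]), 153.6, 61.2, 176.1)
0.59 [634.  48.  12.  62.] (array([ 738.3, -183.4]), 116.9, 45.1, 164.8)
0.57 [569. 216.  37.  46.] (array([478.4, -18.6]), 70.8, 61.1, 87.6)
0.74 [317. 191. 105. 201.] (array([520.5, 319.1]), 210.9, 101.2, 176.5)
tcp [528.3 319.1 183.2] yaw -93.6 | d [357.7  33.3 -32.1] twist -4.57 dist 361 tilt [ 0.    -1.    -0.001]
```

View pics/o11.png

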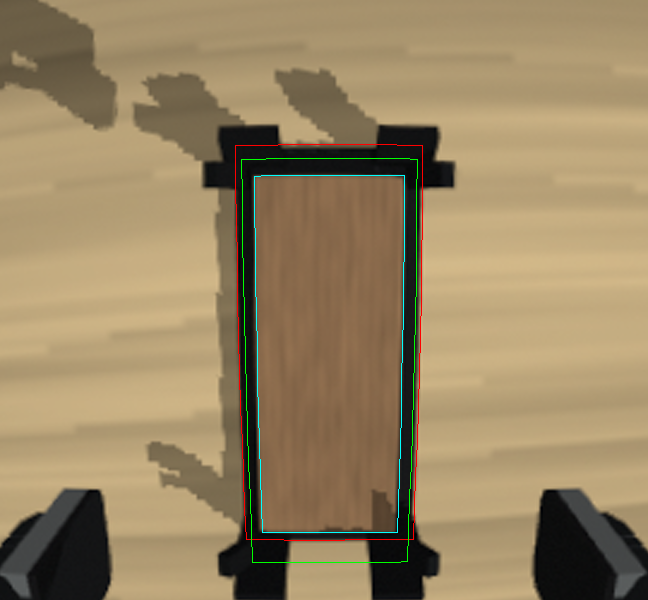

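The sheet is flat and centred: (528.5, 318.8), yaw 176.1, against the tray at (528.5, 318.5), yaw 176.6. Next is the long cover.

```bash
python3 -c "
from h import *
go(625,-60,170,-87.6)"
```

```text
tcp [528.3 319.1 183.2] yaw -93.6 | d [372.3  13.2 120.1] twist -5.97 dist 391 tilt [ 0.    -1.    -0.001]
```

step_arm:
  targets:
    - [[-1, 372, 13, 120, -6], [-1, 372, 13, 120, -6], [-1, 372, 13, 120, -6], [-1, 372, 13, 120, -6], [-1, 372, 13, 120, -6]]

```text
time: 13.2
eef_pos: [589.4, 75.4, 172.9]
ee_rot: [-0.51, 0.512, -0.49, 0.488]
wrist_force: [0.9, 0.4, -0.2]
finger_gap: 1.0
```

```bash
python3 -c "
from h import *
go(625,-60,170,-87.6)"
```

```text
tcp [589.4  75.4 172.9] yaw -87.5 | d [136.8   2.7  29.8] twist 0.05 dist 140 tilt [-0.001 -1.    -0.004]
```

step_arm:
  targets:
    - [[-1, 137, 3, 30, 0], [-1, 137, 3, 30, 0], [-1, 137, 3, 30, 0], [-1, 137, 3, 30, 0], [-1, 137, 3, 30, 0]]

```text
time: 13.7
eef_pos: [625.1, -59.1, 169.8]
ee_rot: [-0.509, 0.511, -0.491, 0.488]
wrist_force: [-0.1, 0.5, 0.6]
finger_gap: 1.0
```

step_arm:
  targets:
    - [[-1, 0, 0, 0, 0]]

```text
time: 13.8
eef_pos: [625.3, -57.2, 170.9]
ee_rot: [-0.51, 0.511, -0.49, 0.488]
wrist_force: [0.3, -0.2, -0.1]
finger_gap: 1.002
```

```bash
python3 -c "
from h import *
go(625,-60,170,-87.6)
p=shot('wrist','w12')
for k in('long','short'):
  for d in silhouettes(p,k): print(k,round(d['score'],2),np.round(d['extent']),rect(p,d['region'],19))
for k in ('long_c','short_c','wheel_c'):
 for d in landmark_of(p,k): print(k,round(d['score'],2),np.round(d['centre']),onplane(p,d['centre'],11).round(1))
go(625,-60,170,-87.6)
"
```

```text
tcp [625.3 -57.2 170.9] yaw -87.5 | d [ 2.8  0.9 -0.4] twist 0.06 dist 3 tilt [-0.002 -1.    -0.003]
long 0.87 [317. 186.  59.  93.] (array([626.8, -58.5]), 90.5, 55.6, 3.6)
short 0.79 [289. 310.  49.  42.] (array([485.5, -35.3]), 55.5, 53.7, 88.1)
long_c 0.94 [317. 188.] [[622.7 -60.4]]
long_c 0.74 [318. 182.] [[629.  -61.8]]
short_c 0.82 [285. 316.] [[469.9 -30.8]]
short_c 0.63 [290. 310.] [[479.7 -36.9]]
wheel_c 0.71 [189. 222.] [[580.9  73.4]]
tcp [626.2 -57.3 172.6] yaw -87.5 | d [ 2.6  2.6 -1.4] twist 0.12 dist 4 tilt [ 0. -1.  0.]
```

View pics/w12.png

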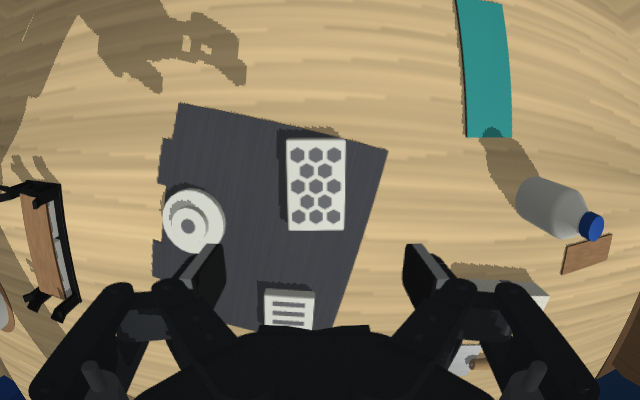

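```bash
python3 -c "
from h import *
T=np.array([[ 9.99999640e-01,  8.45444136e-04, -7.71767139e-05, .462],[-2.93401592e-04,  2.58864470e-01, -9.65913609e-01,-134.633],[-7.96647687e-04,  9.65913284e-01,  2.58864625e-01,65.632]])
p=dict(fx=309.7,fy=309.7,cx=313.7,cy=199.2,W=T,fish=True)
for y in(-15,-10,-5,0,4,8): print(y,proj(p,[[-30,y,11],[-30,y,-11],[30,y,11]]).round(0).tolist())
go(626.6,-59,60,-87.2)
i=cv2.imread('pics/w10.png')[220:330,190:440]; cv2.imwrite('pics/tip.png',cv2.resize(i,None,fx=3,fy=3,interpolation=cv2.INTER_CUBIC))
"
```

```text
-15 [[243.0, 250.0], [247.0, 293.0], [382.0, 250.0]]
-10 [[245.0, 245.0], [249.0, 288.0], [380.0, 245.0]]
-5 [[247.0, 241.0], [251.0, 282.0], [378.0, 241.0]]
0 [[250.0, 237.0], [253.0, 277.0], [376.0, 237.0]]
4 [[251.0, 234.0], [254.0, 274.0], [374.0, 234.0]]
8 [[253.0, 231.0], [256.0, 270.0], [373.0, 231.0]]
tcp [626.2 -57.3 172.6] yaw -87.5 | d [  1.7 112.6   0.3] twist -0.28 dist 113 tilt [ 0. -1.  0.]
```

View pics/tip.png

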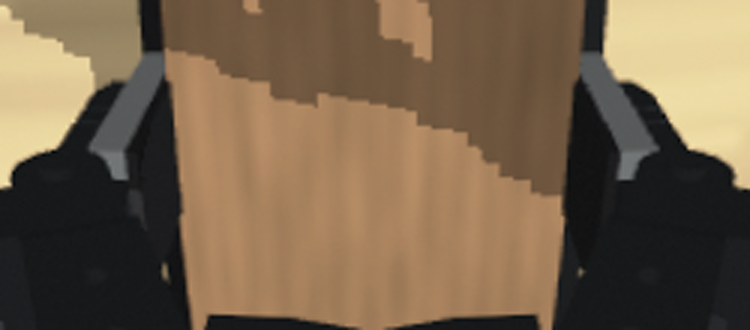

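step_arm:
  targets:
    - [[-1, 1.7, 40, 0.3, -0.3], [-1, 1.7, 80, 0.3, -0.3], [-1, 1.7, 112, 0.3, -0.3], [-1, 1.7, 112, 0.3, -0.3], [-1, 1.7, 112, 0.3, -0.3]]

```text
time: 14.6
eef_pos: [626.8, -59.8, 60.8]
ee_rot: [-0.512, 0.512, -0.488, 0.488]
wrist_force: [-0.0, 0.3, 0.8]
finger_gap: 1.004
```

```bash
python3 -c "
from ov import *
p=shot('wrist','w13')
for d in silhouettes(p,'long'): print(round(d['score'],2),np.round(d['extent']),rect(p,d['region'],19))
wire(p,626.6,-59,3,'o13',(190,60,440,310),2.3,((90,56,19),(90,56,3)))
go(626.6,-59,8,-87)
"
```

```text
0.91 [314. 221.  97. 137.] (array([628. , -59.1]), 90.5, 55.7, 2.8)
tcp [628.4 -60.3  62.8] yaw -87.2 | d [-1.5 54.8 -1.9] twist -0.25 dist 55 tilt [ 0.001 -1.     0.004]
```

View pics/o13.png

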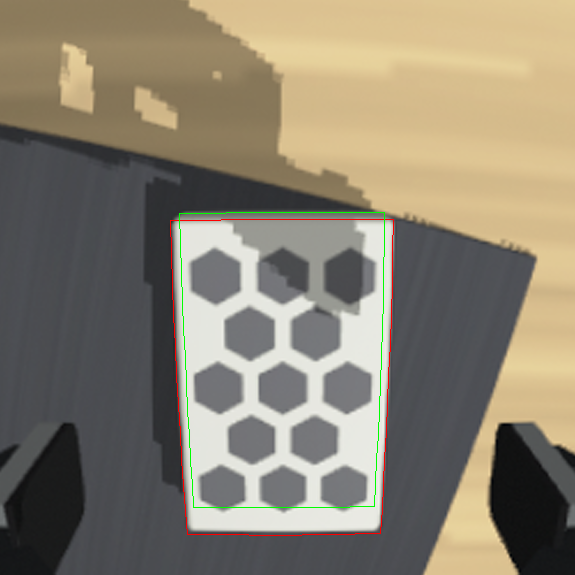

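The overlay fits within about 1 mm, so I lower and grip.

step_arm:
  targets:
    - [[-1, -1, 30, -1.5, -0.1], [-1, -1, 50, -1.5, -0.1], [-1, -1, 54, -1.5, -0.1], [-1, -1, 54, -1.5, -0.1]]

```text
time: 15.1
eef_pos: [625.9, -59.3, 7.6]
ee_rot: [0.512, -0.512, 0.487, -0.488]
wrist_force: [-0.5, -0.2, 0.7]
finger_gap: 1.001
```

```bash
python3 -c "
from h import *
go(627,-59,8,-87.1)"
```

```text
tcp [625.9 -59.3   7.6] yaw -87.2 | d [-0.3 -0.4  1.1] twist -0.06 dist 1 tilt [ 0.    -1.     0.001]
```

step_arm:
  targets:
    - [[0.5, 0, 0, 0, 0], [0.5, 0, 0, 0, 0], [0.5, 0, 0, 0, 0], [0.5, 0, 0, 0, 0], [0.5, 0, 0, 0, 0]]

```text
time: 15.6
eef_pos: [626.5, -59.5, 8.4]
ee_rot: [0.513, -0.512, 0.486, -0.489]
wrist_force: [-0.9, 0.1, 7.1]
finger_gap: 0.644
```

```bash
python3 -c "
from h import *
p=shot('wrist','w14'); go(627,-59,8,-87.1)"
```

```text
tcp [626.5 -59.6   8.4] yaw -87.2 | d [-0.5  0.4  0.6] twist -0.06 dist 1 tilt [ 0.001 -1.     0.003]
```

View pics/w14.png

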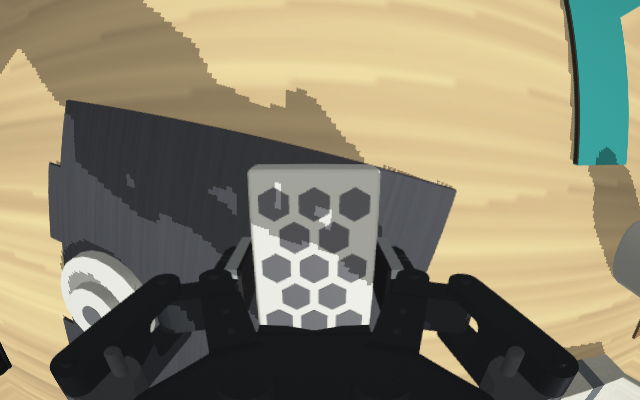

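step_arm:
  targets:
    - [[0.5, 0, -20, 0, 0], [0.5, 0, -60, 0, 0], [0.5, 0, -110, 0, 0], [0.5, 0, -130, 0, 0], [0.5, 0, -130, 0, 0]]

```text
time: 16.15
eef_pos: [627.9, -59.9, 141.6]
ee_rot: [0.514, -0.511, 0.485, -0.49]
wrist_force: [0.6, 0.7, -0.6]
finger_gap: 0.646
```

```bash
python3 -c "
from h import *
p=shot('wrist','w15');c,n=np.cos(np.radians(176.6)),np.sin(np.radians(176.6))
print(528.5+33*c,318.5+33*n,528.5-48*c,318.5-48*n)
go(528.5+33*c,318.5+33*n,150,-93.4)"
```

```text
495.55808567851574 320.4571103280067 576.4155117403408 315.65329406835383
tcp [626.3 -59.5 138.7] yaw -87.2 | d [-385.9  -12.3 -111.7] twist 6.24 dist 402 tilt [ 0.001 -1.     0.004]
```

View pics/w15.png

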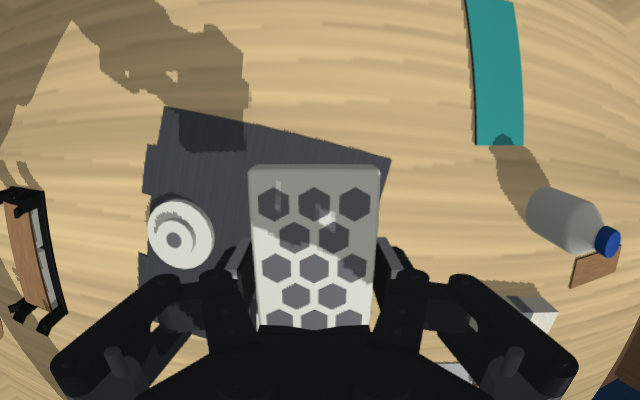

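step_arm:
  targets:
    - [[0.5, -386, -12, -112, 6.2], [0.5, -386, -12, -112, 6.2], [0.5, -386, -12, -112, 6.2], [0.5, -386, -12, -112, 6.2], [0.5, -386, -12, -112, 6.2]]

```text
time: 16.7
eef_pos: [541.5, 178.5, 141.8]
ee_rot: [0.484, -0.486, 0.515, -0.514]
wrist_force: [0.5, 0.5, -0.6]
finger_gap: 0.649
```

```bash
python3 -c "
from h import *
go(495,320.5,120,-93.4)"
```

```text
tcp [541.5 178.5 141.8] yaw -93.4 | d [-139.    21.9  -54.7] twist 0.0 dist 151 tilt [ 0.001 -1.    -0.004]
```

step_arm:
  targets:
    - [[0.5, -139, 22, -55, 0], [0.5, -139, 22, -55, 0], [0.5, -139, 22, -55, 0], [0.5, -139, 22, -55, 0], [0.5, -139, 22, -55, 0]]

```text
time: 17.2
eef_pos: [494.9, 319.7, 119.7]
ee_rot: [0.485, -0.487, 0.514, -0.513]
wrist_force: [0.3, 0.1, -0.6]
finger_gap: 0.647
```

step_arm:
  targets:
    - [[0.5, 0, 0, 0, 0], [0.5, 0, 0, 0, 0]]

```text
time: 17.4
eef_pos: [497.5, 317.6, 121.5]
ee_rot: [-0.484, 0.485, -0.515, 0.515]
wrist_force: [0.2, 0.0, -1.2]
finger_gap: 0.641
```

```bash
python3 -c "
from ov import *
p=shot('wrist','w16')
wire(p,528.5,318.5,176.6,'o16',(170,20,460,320),2,((182,80,6),(154,60,27)))
go(495,320.5,70,-93.4)"
```

```text
tcp [497.7 317.6 121.7] yaw -93.5 | d [-2.8 51.7 -2.8] twist -0.1 dist 52 tilt [ 0. -1. -0.]
```

View pics/o16.png

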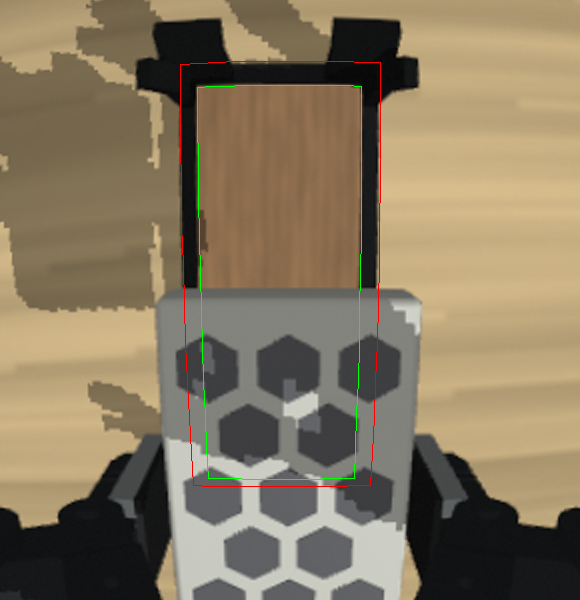

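step_arm:
  targets:
    - [[0.5, -2.8, 30, -2.8, 0], [0.5, -2.8, 60, -2.8, 0], [0.5, -2.8, 72, -2.8, 0], [0.5, -2.8, 72, -2.8, 0], [0.5, -2.8, 72, -2.8, 0]]

```text
time: 17.95
eef_pos: [495.3, 321.7, 50.7]
ee_rot: [-0.485, 0.485, -0.515, 0.515]
wrist_force: [-0.1, 0.6, -0.6]
finger_gap: 0.646
```

```bash
python3 -c "
from ov import *
p=shot('wrist','w17')
wire(p,528.5,318.5,176.6,'o17',(170,20,460,320),2,((182,80,6),(154,60,27)))
go(495,320.5,32.4,-93.4)"
```

```text
tcp [495.7 322.   51.3] yaw -93.4 | d [ 1.6 18.9 -0.6] twist -0.01 dist 19 tilt [-0.001 -1.     0.002]
```

View pics/o17.png

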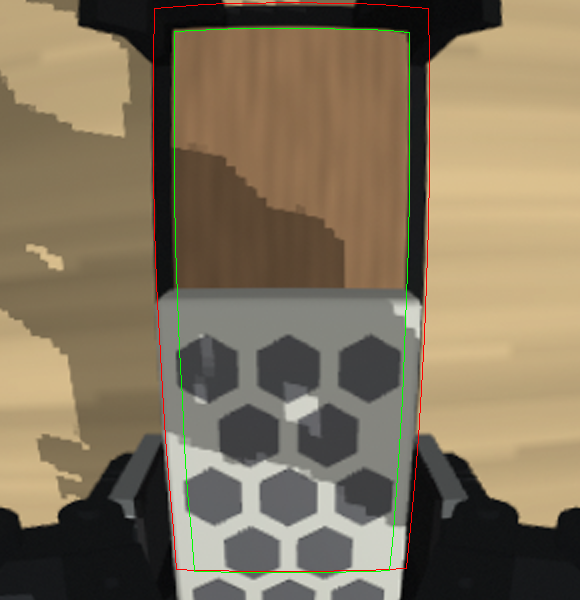

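step_arm:
  targets:
    - [[0.5, 1, 8, -0.5, 0], [0.5, 1, 14, -0.5, 0], [0.5, 1, 17, -0.5, 0], [0.5, 1, 17, -0.5, 0]]

```text
time: 18.4
eef_pos: [493.7, 321.1, 32.7]
ee_rot: [0.485, -0.485, 0.514, -0.514]
wrist_force: [1.2, 0.1, -0.6]
finger_gap: 0.645
```

step_arm:
  targets:
    - [[0.5, 0, 1, 0, 0], [0.5, 0, 1, 0, 0]]

```text
time: 18.6
eef_pos: [493.8, 321.1, 32.4]
ee_rot: [-0.485, 0.485, -0.514, 0.514]
wrist_force: [-1.4, -0.4, 3.3]
finger_gap: 0.644
```

step_arm:
  targets:
    - [[0.5, 0.3, 0.7, 0, 0], [0.5, 0.3, 0.7, 0, 0]]

```text
time: 18.8
eef_pos: [493.8, 321.1, 32.4]
ee_rot: [-0.485, 0.485, -0.514, 0.514]
wrist_force: [-2.6, 0.1, 8.3]
finger_gap: 0.642
```

step_arm:
  targets:
    - [[-1, 0, 0, 0, 0], [-1, 0, 0, 0, 0], [-1, 0, 0, 0, 0], [-1, 0, 0, 0, 0], [-1, 0, 0, 0, 0]]

```text
time: 19.3
eef_pos: [493.7, 320.7, 31.0]
ee_rot: [0.485, -0.485, 0.515, -0.514]
wrist_force: [1.2, 0.4, -0.5]
finger_gap: 0.999
```

step_arm:
  targets:
    - [[-1, 0, -30, 0, 0], [-1, 0, -80, 0, 0], [-1, 0, -130, 0, 0], [-1, 0, -150, 0, 0], [-1, 0, -150, 0, 0]]

```text
time: 19.8
eef_pos: [496.1, 321.7, 185.7]
ee_rot: [-0.488, 0.482, -0.513, 0.516]
wrist_force: [0.2, -0.2, 0.0]
finger_gap: 0.997
```

```bash
python3 -c "
from ov import *
p=shot('wrist','w18')
for d in silhouettes(p,'long'): print(round(d['score'],2),np.round(d['extent']),rect(p,d['region'],43))
wire(p,528.5,318.5,176.6,'o18',(170,0,460,320),1.8,((182,80,6),(154,60,27)))
go(475,-36,170,-90)"
```

```text
0.78 [316. 190.  62.  94.] (array([495.8, 320.5]), 89.8, 55.2, 176.8)
tcp [493.6 320.7 181.1] yaw -93.4 | d [357.1  11.1   2.3] twist -3.37 dist 357 tilt [-0. -1.  0.]
```

View pics/o18.png

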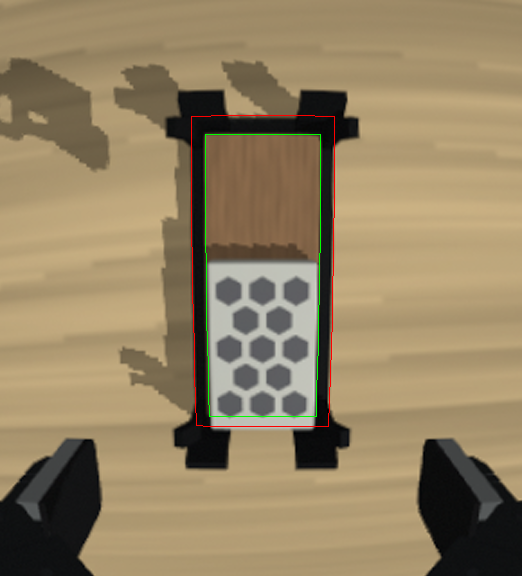

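The long cover sits at (495.8, 320.5), which is tray x = 32.8. Next is the short cover.

step_arm:
  targets:
    - [[-1, 357, 11, 2, -3.4], [-1, 357, 11, 2, -3.4], [-1, 357, 11, 2, -3.4], [-1, 357, 11, 2, -3.4], [-1, 357, 11, 2, -3.4]]

```text
time: 20.4
eef_pos: [478.7, 69.6, 171.4]
ee_rot: [-0.499, 0.501, -0.501, 0.499]
wrist_force: [1.2, 0.2, -0.6]
finger_gap: 1.006
```

```bash
python3 -c "
from h import *
go(475,-36,140,-90)"
```

```text
tcp [478.7  69.6 171.4] yaw -89.9 | d [105.6  31.4  -3.7] twist 0.07 dist 110 tilt [-0.    -1.    -0.004]
```

step_arm:
  targets:
    - [[-1, 105, 31, -4, 0], [-1, 105, 31, -4, 0], [-1, 105, 31, -4, 0], [-1, 105, 31, -4, 0], [-1, 105, 31, -4, 0]]

```text
time: 20.9
eef_pos: [476.0, -32.8, 141.7]
ee_rot: [0.5, -0.5, 0.501, -0.499]
wrist_force: [0.5, -0.3, -0.2]
finger_gap: 0.997
```

```bash
python3 -c "
from ov import *
snapshot('wrist')
go(474,-36,60,-90)
p=shot('wrist','w19')
b=[]
for d in silhouettes(p,'short'): print(round(d['score'],2),np.round(d['extent']),rect(p,d['region'],19))
wire(p,475,-36,0,'o19',(190,40,440,310),2.2,((60,56,19),(60,56,3)))
go(474,-36,60,-90)
"
```

```text
tcp [476.4 -32.4 142.1] yaw -89.9 | d [ 3.6 82.1 -2.3] twist 0.09 dist 82 tilt [-0.001 -1.    -0.001]
0.87 [258. 307.  74.  53.] (array([350.5,  29.9]), 66.9, 55.9, 141.1)
0.75 [317. 197.  69.  70.] (array([474.4, -35.3]), 61.3, 55.0, 178.7)
tcp [476.7 -32.2 142.6] yaw -89.8 | d [ 3.8 82.6 -2.7] twist 0.17 dist 83 tilt [-0. -1.  0.]
```

View pics/o19.png

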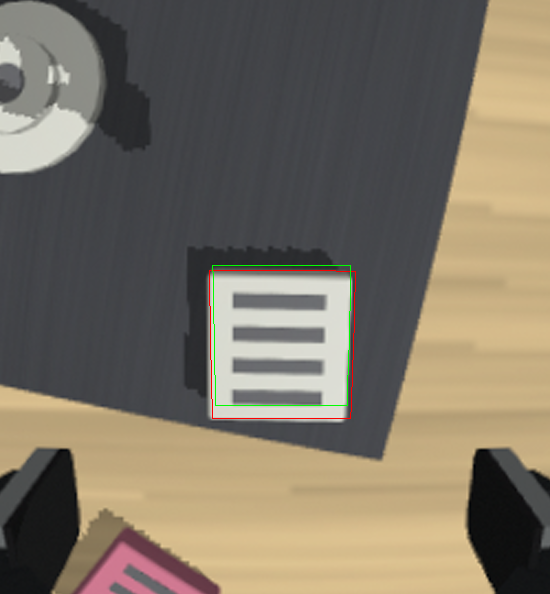

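step_arm:
  targets:
    - [[-1, 3, 40, -2, 1.4], [-1, 3, 82, -2, 1.4], [-1, 3, 82, -2, 1.4], [-1, 3, 82, -2, 1.4]]

```text
time: 21.45
eef_pos: [474.5, -35.7, 60.8]
ee_rot: [0.494, -0.495, 0.506, -0.505]
wrist_force: [0.6, -0.1, 0.2]
finger_gap: 1.001
```

```bash
python3 -c "
from ov import *
snapshot('wrist')
p=shot('wrist','w20')
for d in silhouettes(p,'short'): print(round(d['score'],2),np.round(d['extent']),rect(p,d['region'],19))
wire(p,474.4,-35.3,-1.3,'o20',(190,60,440,330),2.2,((60,56,19),(60,56,3)))
go(474.4,-35.3,8,-91.3)
"
```

```text
0.59 [309. 229.  98.  94.] (array([474.9, -34.5]), 62.2, 55.7, 179.3)
tcp [476.3 -36.8  62.6] yaw -91.3 | d [-1.5 54.6 -2.2] twist -0.01 dist 55 tilt [ 0.001 -1.     0.004]
```

View pics/o20.png

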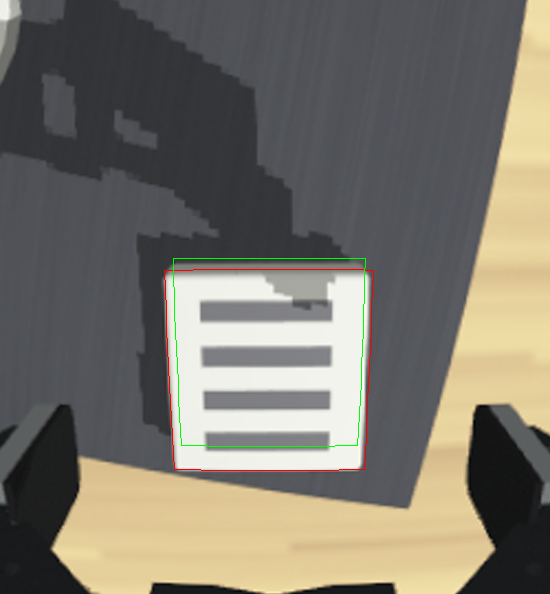

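step_arm:
  targets:
    - [[-1, -1.5, 30, -1.5, 0], [-1, -1.5, 50, -1.5, 0], [-1, -1.5, 54, -1.5, 0], [-1, -1.5, 54, -1.5, 0]]

```text
time: 22.0
eef_pos: [473.7, -35.4, 7.3]
ee_rot: [-0.494, 0.494, -0.506, 0.506]
wrist_force: [0.5, -0.0, -0.3]
finger_gap: 1.001
```

step_arm:
  targets:
    - [[0.5, 0, 0, 0, 0], [0.5, 0, 0, 0, 0], [0.5, 0, 0, 0, 0], [0.5, 0, 0, 0, 0], [0.5, 0, 0, 0, 0]]

```text
time: 22.5
eef_pos: [474.2, -35.6, 8.0]
ee_rot: [-0.494, 0.494, -0.505, 0.507]
wrist_force: [-1.0, -0.6, 6.1]
finger_gap: 0.643
```

```bash
python3 -c "
from h import *
p=shot('wrist','w21'); go(474.4,-35.3,8,-91.3)"
```

```text
tcp [474.2 -35.6   8. ] yaw -91.4 | d [-0.3 -0.   0.2] twist -0.06 dist 0 tilt [ 0.001 -1.     0.003]
```

View pics/w21.png

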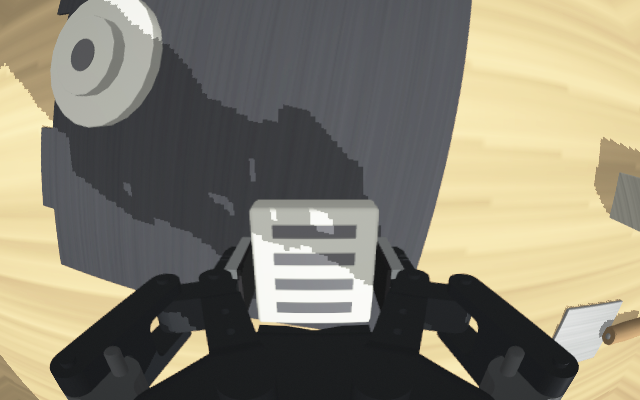

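Gripped (gap 0.643). Lifting.

step_arm:
  targets:
    - [[0.5, 0, -20, 0, 0], [0.5, 0, -60, 0, 0], [0.5, 0, -110, 0, 0], [0.5, 0, -130, 0, 0], [0.5, 0, -130, 0, 0]]

```text
time: 23.05
eef_pos: [475.8, -36.0, 140.8]
ee_rot: [-0.496, 0.493, -0.503, 0.509]
wrist_force: [-0.0, -1.1, -1.3]
finger_gap: 0.645
```

```bash
python3 -c "
from h import *
go(576.4,315.7,140,-93.4)"
```

```text
tcp [475.8 -36.  140.8] yaw -91.4 | d [-354.     0.7   92.3] twist 2.04 dist 366 tilt [ 0.003 -1.     0.009]
```

step_arm:
  targets:
    - [[0.5, -354, 1, 92, 2], [0.5, -354, 1, 92, 2], [0.5, -354, 1, 92, 2], [0.5, -354, 1, 92, 2], [0.5, -354, 1, 92, 2]]

```text
time: 23.55
eef_pos: [541.3, 207.0, 134.7]
ee_rot: [0.485, -0.486, 0.515, -0.514]
wrist_force: [0.8, 1.3, -0.1]
finger_gap: 0.648
```

```bash
python3 -c "
from h import *
go(576.4,315.7,120,-93.4)"
```

```text
tcp [541.3 207.  134.7] yaw -93.4 | d [-110.6   14.6   28.6] twist 0.03 dist 115 tilt [ 0.001 -1.    -0.001]
```

step_arm:
  targets:
    - [[0.5, -110, 14, 28, 0], [0.5, -110, 14, 28, 0], [0.5, -110, 14, 28, 0], [0.5, -110, 14, 28, 0], [0.5, -110, 14, 28, 0]]

```text
time: 24.05
eef_pos: [575.2, 312.4, 120.7]
ee_rot: [0.484, -0.486, 0.515, -0.514]
wrist_force: [-0.2, -0.2, -0.1]
finger_gap: 0.645
```

step_arm:
  targets:
    - [[0.5, 0, 0, 0, 0]]

```text
time: 24.15
eef_pos: [575.8, 311.6, 121.6]
ee_rot: [0.484, -0.485, 0.515, -0.515]
wrist_force: [0.2, -0.9, -0.9]
finger_gap: 0.645
```

```bash
python3 -c "
from ov import *
p=shot('wrist','w22')
wire(p,528.5,318.5,176.6,'o22',(170,20,460,320),2,((182,80,6),(154,60,27)))
go(576.4,315.7,50,-93.4)"
```

```text
tcp [576.  311.6 122. ] yaw -93.5 | d [-4.1 72.   0.2] twist -0.06 dist 72 tilt [ 0. -1. -0.]
```

View pics/o22.png

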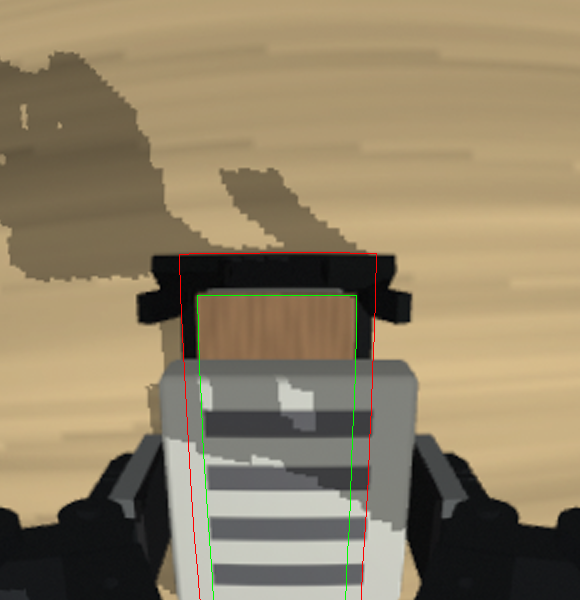

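step_arm:
  targets:
    - [[0.5, -4, 30, 0, 0], [0.5, -4, 60, 0, 0], [0.5, -4, 71, 0, 0], [0.5, -4, 71, 0, 0], [0.5, -4, 71, 0, 0]]

```text
time: 24.7
eef_pos: [577.2, 316.9, 52.0]
ee_rot: [-0.485, 0.484, -0.514, 0.515]
wrist_force: [0.2, 0.5, 0.1]
finger_gap: 0.647
```

```bash
python3 -c "
from ov import *
p=shot('wrist','w23')
wire(p,528.5,318.5,176.6,'o23',(170,20,460,320),2,((182,80,6),(154,60,27)))
go(576.4,315.7,32,-93.4)"
```

```text
tcp [577.6 317.3  52.6] yaw -93.4 | d [ 1.6 20.6 -1.2] twist -0.0 dist 21 tilt [-0.001 -1.     0.003]
```

View pics/o23.png

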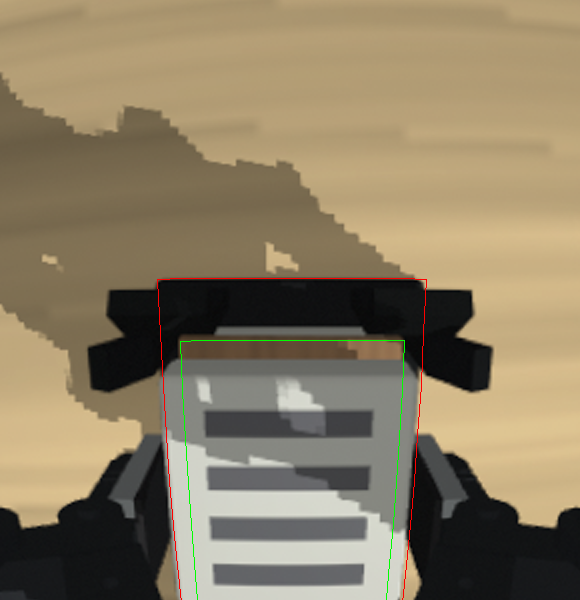

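step_arm:
  targets:
    - [[0.5, 1, 8, -1, 0], [0.5, 1, 15, -1, 0], [0.5, 1, 18.5, -1, 0], [0.5, 1, 18.5, -1, 0]]

```text
time: 25.15
eef_pos: [575.2, 316.3, 32.2]
ee_rot: [0.485, -0.485, 0.514, -0.514]
wrist_force: [-0.6, 0.4, 0.1]
finger_gap: 0.643
```

step_arm:
  targets:
    - [[0.5, 0, 1, 0, 0], [0.5, 0, 1, 0, 0]]

```text
time: 25.35
eef_pos: [575.3, 316.4, 32.0]
ee_rot: [-0.485, 0.485, -0.514, 0.514]
wrist_force: [-3.1, -0.8, 4.7]
finger_gap: 0.646
```

Contact. I release and lift.

step_arm:
  targets:
    - [[0.5, 0, 0.5, 0, 0], [-1, 0, 0.5, 0, 0], [-1, 0, 0.5, 0, 0], [-1, 0, 0.5, 0, 0], [-1, 0, 0.5, 0, 0]]

```text
time: 25.85
eef_pos: [575.3, 316.4, 30.6]
ee_rot: [0.485, -0.485, 0.515, -0.514]
wrist_force: [-0.2, 0.5, -0.5]
finger_gap: 1.005
```

step_arm:
  targets:
    - [[-1, 0, 0, 0, 0], [-1, 0, 0, 0, 0]]

```text
time: 26.05
eef_pos: [575.3, 316.3, 30.7]
ee_rot: [0.485, -0.485, 0.514, -0.514]
wrist_force: [0.4, -0.5, -0.0]
finger_gap: 1.0
```

step_arm:
  targets:
    - [[-1, 0, -30, 0, 0], [-1, 0, -80, 0, 0], [-1, 0, -130, 0, 0], [-1, 0, -150, 0, 0], [-1, 0, -150, 0, 0]]

```text
time: 26.55
eef_pos: [577.7, 317.3, 186.0]
ee_rot: [-0.488, 0.482, -0.513, 0.516]
wrist_force: [-0.6, -1.0, 0.1]
finger_gap: 0.998
```

```bash
python3 -c "
from ov import *
snapshot('wrist')
p=shot('wrist','w24'); a=np.radians(176.6); R=np.array([[np.cos(a),np.sin(a)],[-np.sin(a),np.cos(a)]])
for k in('long','short'):
  for d in silhouettes(p,k)[:2]:
    r=rect(p,d['region'],43); print(k,round(d['score'],2),r,'tray',(R@(r[0]-[528.5,318.5])).round(1))
wire(p,528.5,318.5,176.6,'o24',(170,40,460,360),1.8,((182,80,6),(154,60,27)))
shot('side','s24'); i=cv2.imread('pics/s24.png')[250:350,190:340]
cv2.imwrite('pics/s24c.png',cv2.resize(i,None,fx=4,fy=4,interpolation=cv2.INTER_CUBIC))
shot('scene','c24')"
```

```text
long 0.6 (array([497. , 320.7]), 92.2, 56.1, 176.7) tray [31.6 -0.3]
short 0.78 (array([575.6, 316.3]), 61.5, 55.9, 176.8) tray [-47.1  -0.6]
short 0.31 (array([523.3, 319.1]), 200.0, 95.6, 176.4) tray [ 5.2 -0.3]
```

View pics/o24.png

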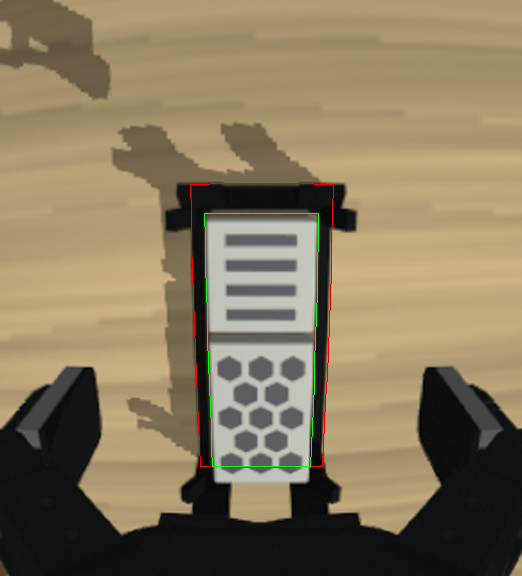

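View pics/s24c.png

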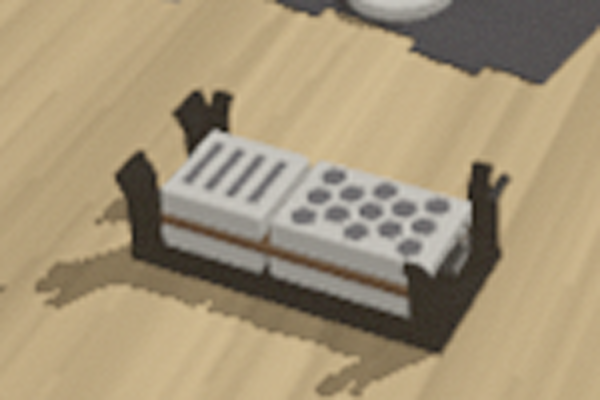

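View pics/c24.png

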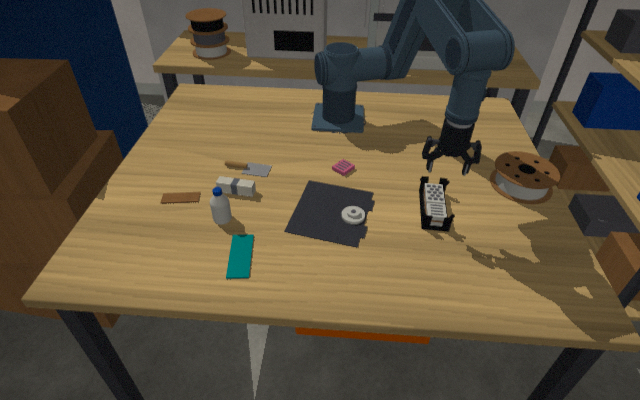

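Both covers and the sheet lie flat and square in the tray. The wheel (353,215), bottle (221,207) and scraper (250,169) have not moved. Handing in.

```bash
python3 -c "
from cell import *
print(read_state()['time'],close_job())"
```

```text
the job is handed in; nothing more can be done
26.85 None
```

The second layer is packed and handed in at 26.85 s of the 69 s allowed; `close_job()` reports no verdict. I laid the separator on the first layer, then the long cover, then the short one. Each was lowered until the wrist felt light contact (5–8 N) before I opened the fingers.

My last checks, from the wrist camera against my own estimate of the tray's pose:

| Item | Tray x (mm) | Tray y (mm) | Off square |
|---|---|---|---|
| Sheet (measured before the covers went on) | about 0 | about 0 | 0.5° |
| Long cover | about +32 (nominal +33) | −0.3 | about 0.1° |
| Short cover | −47 (nominal −48) | −0.6 | about 0.2° |

- **Flatness:** I judged this by eye in the side camera, where the sheet and both covers lie flat between the guides. I did not measure heights or tilt.
- **Bystanders:** the wheel, bottle and scraper look unmoved in the scene camera. I compared by eye and did not measure.
- **Disagreements:** the long cover read x = +32.8 mm just after placing and +31.6 mm in the last picture; both are well inside tolerance. The tray's first yaw estimate, from the scene and side cameras, was about 6° off the wrist view. I used the wrist view, and its overlay matched the tray edges in every later picture.

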